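# Slip a spread snap ring over an axle stub to its groove and hold it there

### The arm

A 6-joint arm with a two-finger parallel gripper is mounted at the origin on a cart in front of the work surface, level with it; the furniture and walls round the work are solid. World frame = base frame: x ahead of the robot, y to its left, z up, the work surface at z = 0. Lengths are in m, angles in rad, forces in N, time in s.
With the tool pointing down it reaches from about 0.35 to 0.975 m from the base axis. Payload 4.9 kg.
Tool frame: the origin (TCP) lies midway between the tips of the shut fingers; the grasp point (between the pads) lies 19 mm behind it; z points along the fingers, y is the line along which they close (so a half turn about z gives the same grasp; the last joint's range is limited). The gripper opens to 85 mm and grips with 20 to 120 N. Pads are 22 mm wide; open, the fingers measure 114 mm over their backs; the gripper's body (76 mm by 85 mm) begins 54 mm behind the grasp point. The pads swing forward as they close: fully open they stand 13 mm farther back than shut.
Start: joints at [1.155, 0.053, 1.613, -0, 1.476, -0.119], TCP at [0.183, 0.598, 0.199] pointing down, gripper open.
Joint ranges: [-3.01, 3.01], [-1.01, 2.22], [0.06, 2.58], [-1.02, 4.17], [0.09, 2.62], [-3.14, 3.14]. Speed limits (rad/s): [2.57, 2.57, 3.14, 3.14, 3.14, 3.14].

### API

Orientations are given as a unit quaternion [x, y, z, w].
In Python, from cell import ctrl, imaging gives the robot as it stands.
- The arm moves only by the tool carry_out, never from a script. Its argument "commands" is a list of rows, each an object with "dp": the shift along the tool's x, y, z in mm, a list of three; "twist": the turn about the tool's z in degrees. A call has 1 to 5 rows; each row is the pose to reach, as a shift and turn from the pose commanded when the call began, along the tool's axes at that moment; what a row does not reach only later rows make up. A row lasts 1/12 s, in which the tool goes at most 41.7 mm and 7.16 degrees, less where a joint would pass 70% of its speed; a pose out of reach is approached as far as the arm can. A call with a gripper value outside its range is refused whole. "grip" is the opening, from -1 (shut) to 1 (fully open), set as the call begins (left out, the last holds). The fingers move at their own pace and stop on an object; "grip_force" is the grip in N (left out, the last holds). Time passes only in rows, so rows that repeat a pose let the fingers close. It gives the time, the measured TCP pose, the force, the opening and the grip force at its end, in the units of the state.
- ctrl.sense(): the state, without advancing time (a new reading comes with each control period).
- imaging.capture(name): name is "side" or "top"; returns a dict with "image" (384x512x3 uint8, red, green, blue), "fov_y" (degrees; the focal length in pixels is half the picture's height over the tangent of half this angle, whatever the lens; pixels are square), "cx", "cy" (the principal point, pixels), "R" (3x3) and "t" (3): a world point X has camera coordinates R X + t. Camera axes: x right, y down, z forward; pixel columns grow to the right and rows downward; lengths in m; the calibration is good to about 2 mm. A picture is of the moment at which its call begins. There is no depth.
- ctrl.finish_job(): hands the job in; it is judged then, once.
The state is a dict: "time": time; "q": joint angles; "joint_vel": joint speeds; "joint_torque": joint torques, N m; "tcp_pos": TCP position; "tcp_rot": TCP orientation; "ft_force": force on the tool from outside, world axes, zero at the start; "ft_torque": the same for the moment, N m; "opening": opening from 0.0 (shut) to 1.0 (fully open); "gripper_force": force on a finger pad.
Only numpy, scipy, OpenCV 4.12 (cv2) and the standard library are available. Lean on these libraries where they do the work, as an engineer would, in place of code of your own. Each camera call takes 0.05 s, during which the arm holds its last target. There are 200 camera calls.

### The job

Take the black cap off the end of the axle stub and leave it in the brass pan. Then pick up the snap-ring pliers by their handles, squeeze them fully so that the ring on their tips is spread, bring the ring over the end of the stub and slide it down until it is level with the middle of the groove. Finish there still holding the pliers squeezed, with the ring level and centred round the shaft and resting on nothing; do not force the ring against the stub, and leave the other things on the bench where they are.

Things in the scene. Friction and masses are not known exactly. Their poses are not given: they have to be found in the camera images.
- axle_stub: fixed upright axle stub: dark flange 72 mm across, 10 mm high; brass gear wheel 60 mm across, 32 to 44 mm up; above it the steel shaft, 31 mm in diameter, ending 86 mm up with a chamfer 4 mm high that narrows it to 25 mm. A dark groove 24 mm in diameter lies 52 to 62 mm up. Origin: centre of the flange's underside on the bench, z up along the shaft
- groove (a point): point on the shaft's axis at mid-height of the groove, 57 mm above the bench; the groove is 10 mm wide along the axis
- stub_end (a point): centre of the shaft's flat upper end, 86 mm above the bench
- end_cap: plain black round cap, 28 mm in diameter, 16 mm high, 20 g, solid, standing loose on the flat end of the stub (not screwed or pushed on). Origin: centre of its underside
- pan: oval brass pan 144 mm long (its own y), 78 mm wide (its x), 23 mm high, open at the top, hollow and curved inside, loose on the bench, 150 g, rim about 1 mm thick. Origin: centre of its underside
- pliers_stand: fixed wooden stand, 55 mm high, on which the pliers lie level: base 125 x 100 x 8 mm, a front post 24 x 26 mm under the pivot, a cross wall 8 mm thick and 96 mm wide under the handle ends, 92 mm behind the post. Origin: on the bench under the front post; x points from the handles to the ring
- pliers: snap-ring pliers, 155 mm long without the ring, 155 g, lying flat; the dark snap ring is hooked on the tips and stays there. Origin: pivot axis, at the handles' underside; x from handles to ring, z up. Two straight black handles 14 mm high (z 0 to 14 mm), 9 mm thick, x = -26 to -102 mm, splayed at rest: 53 mm over their outsides at x = -50 mm; squeezed to the stop they are parallel, 32 mm over all
- pliers_grip (a point): where to squeeze: midway between the handles at pliers x = -50 mm, z = 7 mm (mid-height of the handles, 62 mm above the bench at the start); free beside it and 40 mm below. A return spring needs about 3 N on each handle at the start and 12 N at the stop, and opens them when let go; a firm grip (30 to 60 N) rests against the stop
- ring_centre (a point): centre of the spread snap ring's opening, pliers x = 62, y = 0, z = -2 mm (mid-thickness). The ring is 4 mm thick, flat, just below the lever tips; spread it is 36 mm in inner and 44 mm in outer diameter, 2.5 mm clear round the shaft; at rest too narrow for it. Its gap faces the handles; the pins reach 4 mm below this point
- lever_left (a joint): turn of the left lever of the pliers in rad (the right one follows): 0 at rest, 0.209 at the stop, handles fully squeezed and ring fully spread
- flat_tin: bystander: flat round grey tin, 58 mm across, 18 mm high. Origin: centre of its underside
- wheel_block: bystander: wooden block, 99 x 77 x 72 mm high with its polishing wheels. Origin: centre of its underside
- small_file: bystander: slim file with red handle, 172 mm long, lying flat. Origin: centre of its underside
- sheath_foot (a point): obstacle, fixed: foot (on the bench) of a stiff grey flexible-shaft sheath, about 80 mm thick, that rises from here and leans away and to the right: 110 mm farther in x and 100 mm to the right (-y) at 0.8 m height, from there on toward the right rear above 0.83 m. Keep the arm clear of it; all the work lies to its right
Things that resemble listed ones, but are neither listed nor needed, are in the scene too. Of the things shaped like the end_cap, the black one is meant.

How it is judged:
By the outcome, as a careful person would: the job done as asked, in the order asked, and still so for the second after the job is handed in, while the arm keeps its last pose, push and grip.
It also fails if it takes over 58 s, if anything falls off the work surface, if the arm or the gripper's body presses on something with over 40 N, if the wrist force passes 120 N, or if a joint passes its speed limit or range.

## Working session

There is one attempt and no reset: what is moved stays moved. The work goes in short steps, Python scripts to look and compute and a tool call to move; the robot and the scene stay as the last step left them, time stands still between calls to the robot, and variables do not carry over. Pictures are saved under pics/ and viewed, at most 10 in all, crops included, and the job is handed in when it is done.

Besides the shell and the picture viewer there is one more tool, called after "Call:" as name(argument=value, ...), one argument or row to a line, values as JSON. carry_out: Moves the arm, as the interface text tells. Its arguments: {"type":"object","properties":{"commands":{"type":"array"},"grip":{"type":"number"},"grip_force":{"type":"number"}},"required":["commands"]}

```bash
ls; mkdir -p pics
python3 - <<'E'
from cell import ctrl, imaging
import cv2,numpy as np,pickle
s=ctrl.sense();print(s)
d={}
for n in("side","top"):
    c=imaging.capture(n);d[n]=c;cv2.imwrite(f"pics/{n}0.png",cv2.resize(c["image"][:,:,::-1],(796,597),interpolation=cv2.INTER_CUBIC))
    print(n,c["fov_y"],c["cx"],c["cy"],np.round(c["R"],4).tolist(),c["t"], c.keys())
pickle.dump(d,open("c0.pkl","wb"))
E
```

```text
pics
{'time': 0.0, 'q': array([ 1.15499244e+00,  5.33790801e-02,  1.61432059e+00, -9.06542208e-06,
        1.47601727e+00, -1.19006165e-01]), 'joint_vel': array([-3.40208885e-04,  5.12395064e-04,  1.41841217e-05,  5.29605093e-04,
        8.61394574e-04,  1.14421306e-04]), 'joint_torque': array([-2.43578106e-04, -3.93684947e+01, -3.70177639e+01, -1.01689232e-04,
        6.94522445e-03,  1.15445249e-05]), 'tcp_pos': array([0.18250524, 0.59701984, 0.19783345]), 'tcp_rot': array([ 1.47854268e-01,  9.89008588e-01, -1.02558454e-03, -2.76297529e-04]), 'ft_force': array([ 0.59116145, -0.26805413,  0.44042028]), 'ft_torque': array([ 0.00507737, -0.0107281 ,  0.04602781]), 'gripper_force': 0.0, 'opening': 1.000569782525426}
side 47.18051879552762 259.0391155217307 191.575927246784 [[0.998, -0.0623, 0.0131], [-0.0178, -0.4707, -0.8821], [0.0611, 0.8801, -0.4708]] [-0.60503673  0.08869094  0.95872315] dict_keys(['image', 'fov_y', 'cx', 'cy', 'R', 't'])
top 49.03217060227748 246.08286996930428 193.0632079896341 [[0.0077, -0.9998, -0.0193], [-0.9857, -0.0043, -0.1687], [0.1686, 0.0203, -0.9855]] [-0.01903857  0.57627954  0.95665468] dict_keys(['image', 'fov_y', 'cx', 'cy', 'R', 't'])
```

View pics/side0.png

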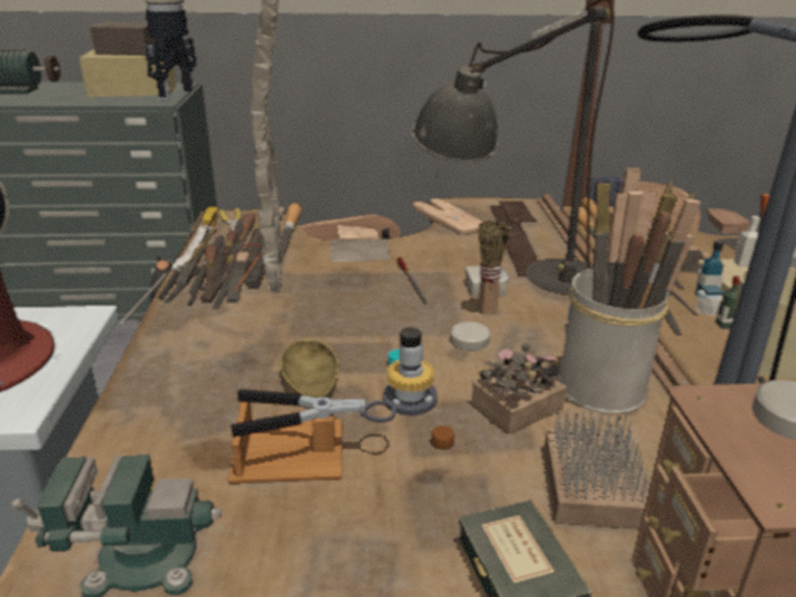

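View pics/top0.png

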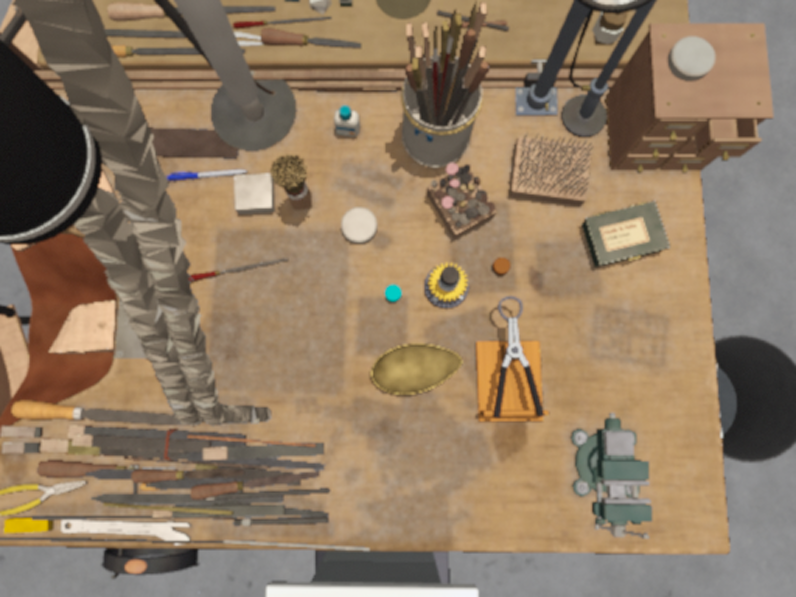

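The side view shows the stub with its black cap at about (410,340), the pliers on the stand with handles left and ring at (378,410), and the pan at (310,368). In the top view the cap is at (450,275), the gear at (447,285), the pan at (415,369), the pliers' pivot at (515,350), the ring at (510,308) and the handle ends at (498,415) and (540,413).

```bash
cat > h.py <<'E'
from cell import ctrl, imaging
import cv2,numpy as np,pickle
def K(c):
    h=c["image"].shape[0];f=h/2/np.tan(np.radians(c["fov_y"]/2));return np.array([[f,0,c["cx"]],[0,f,c["cy"]],[0,0,1]])
def ray(c,p):
    R=np.array(c["R"]);d=R.T@np.linalg.solve(K(c),[p[0],p[1],1.]);return -R.T@np.array(c["t"]),d
def onz(c,p,z):
    o,d=ray(c,p);return o+d*(z-o[2])/d[2]
def proj(c,X):
    v=K(c)@(np.array(c["R"])@np.array(X)+np.array(c["t"]));return v[:2]/v[2]
def tri(c1,p1,c2,p2):
    o1,d1=ray(c1,p1);o2,d2=ray(c2,p2)
    s=np.linalg.lstsq(np.stack([d1,-d2],1),o2-o1,rcond=None)[0]
    a,b=o1+d1*s[0],o2+d2*s[1];return (a+b)/2,np.linalg.norm(a-b)
def crop(c,x0,y0,x1,y1,k,name):
    cv2.imwrite(name,cv2.resize(c["image"][y0:y1,x0:x1,::-1],None,fx=k,fy=k,interpolation=cv2.INTER_CUBIC))
E
python3 - <<'E'
from h import *
d=pickle.load(open("c0.pkl","rb"));t,s=d["top"],d["side"]
k=512/796
for n,p,z in[("cap",(450,275),.102),("gear",(447,285),.044),("pan",(415,369),.02),("pivot",(515,350),.07),("ring",(510,308),.053),("hl",(498,415),.069),("hr",(540,413),.069)]:
    print(n,onz(t,np.array(p)*k,z).round(4))
a=t["image"][160:280,225:365];b=s["image"][200:310,140:290]
a=cv2.resize(a,None,fx=5,fy=5,interpolation=cv2.INTER_CUBIC);b=cv2.resize(b,None,fx=5,fy=5,interpolation=cv2.INTER_CUBIC)
cv2.imwrite("pics/tc.png",a[:,:,::-1]);cv2.imwrite("pics/sc.png",b[:,:,::-1])
E
```

```text
cap [ 0.605  -0.1148  0.102 ]
gear [ 0.6014 -0.1149  0.044 ]
pan [ 0.4732 -0.0661  0.02  ]
pivot [ 0.4989 -0.2123  0.07  ]
ring [ 0.5644 -0.2095  0.053 ]
hl [ 0.404  -0.1854  0.069 ]
hr [ 0.4074 -0.2463  0.069 ]
```

View pics/tc.png

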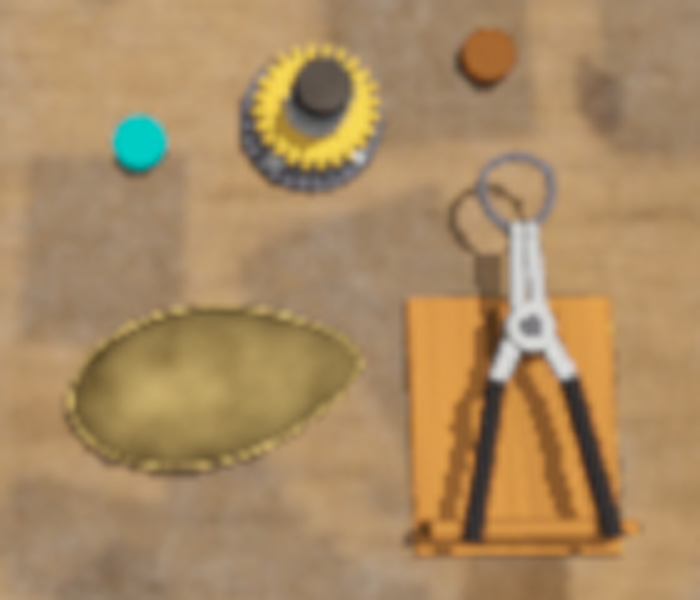

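View pics/sc.png

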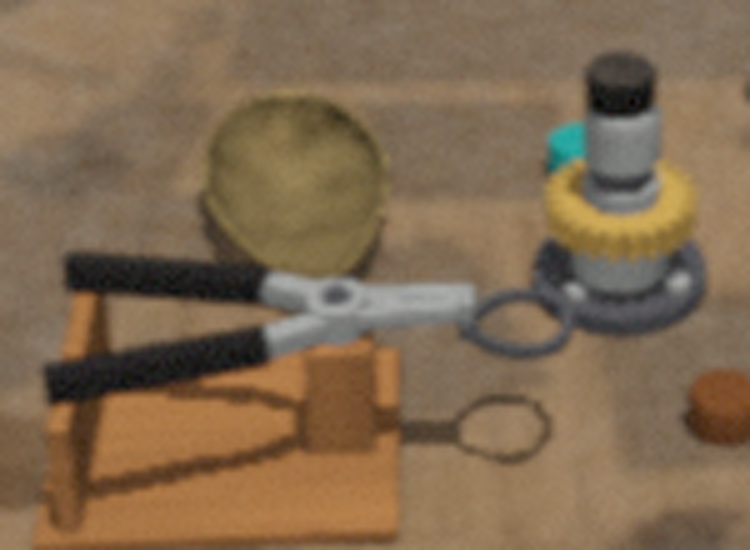

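The top crop (5x, offset 225,160) shows the cap top at about (322,85), the gear at (315,105), the pan spanning (70–362, 305–472) with its wide end to the left, the pivot at (530,326) and the ring at (516,190). The side crop (offset 140,200) shows the cap at (620,83), the groove at (622,188) and the ring at (520,323).

Run:
```python
from h import *
d=pickle.load(open("c0.pkl","rb"));t,s=d["top"],d["side"]
T=t["image"].astype(int);S=s["image"].astype(int)
def blob(m,x0,y0,x1,y1):
    M=np.zeros(m.shape,np.uint8);M[y0:y1,x0:x1]=m[y0:y1,x0:x1]
    n,l,st,ce=cv2.connectedComponentsWithStats(M);i=1+st[1:,4].argmax();mm=(l==i).astype(np.uint8)
    c=max(cv2.findContours(mm,0,1)[0],key=len);return ce[i],st[i],c,mm
for nm,I in(("T",T),("S",S)):
  pts=[(289,177),(288,183),(286,196),(313,176)] if nm=="T" else [(264,211),(264,219),(264,228),(265,238),(244,258)]
  for p in pts: print(nm,p,I[p[1],p[0]])
mx,mn=T.max(2),T.min(2)
ce,st,c,m=blob((mx<100)&(mx-mn<30),275,168,305,184)
print("capT",ce,st,cv2.minEnclosingCircle(c),onz(t,cv2.minEnclosingCircle(c)[0],.102))
ce,st,c,m=blob((T[...,0]>140)&(T[...,0]-T[...,2]>90),268,165,305,197)
e=cv2.fitEllipse(cv2.convexHull(c));print("gearT",e,onz(t,e[0],.041))
hx=[]
for nm,x0,x1 in(("L",315,326),("R",336,352)):
    ce,st,c,m=blob(mx<85,x0,233,x1,270);ys,xs=np.nonzero(m)
    P=np.array([onz(t,(x,y),.067)[:2] for x,y in zip(xs,ys)])
    l=cv2.fitLine(P.astype(np.float32),2,0,.01,.01).ravel();hx.append(l);print("h",nm,ce,st,l, P[:,0].min(),P[:,0].max(), np.degrees(np.arctan2(l[1],l[0])))
# ring in top: bluish-gray vs wood
ring=(T[...,2]-T[...,0]>-8)&(mx<150)
ce,st,c,m=blob(ring,318,188,340,207);e=cv2.minEnclosingCircle(c);print("ring",st,e,onz(t,e[0],.053))
# side: cap
mx,mn=S.max(2),S.min(2)
ce,st,c,m=blob((mx<85)&(mx-mn<35),252,205,276,225);print("capS",ce,st,tri(t,(289.2,176.8),s,(st[0]+st[2]/2-.5,213.5)))
mk=(S[...,0]>120)&(S[...,0]-S[...,2]>90);ce,st,c,m=blob(mk,245,225,285,255);print("gearS",st,cv2.fitEllipse(cv2.convexHull(c)))
# pan rim
for p in[(70,405),(362,362),(215,305),(150,472)]: print("pan",onz(t,(225+p[0]/5,160+p[1]/5),.023).round(4))
for X in [(.602,-.115,.102),(.602,-.115,.057),(.602,-.115,.041)]: print("proj",proj(t,X),proj(s,X))
```

```text
T (289, 177) [94 85 75]
T (288, 183) [60 59 58]
T (286, 196) [104 102 107]
T (313, 176) [149 123  95]
S (264, 211) [75 69 61]
S (264, 219) [23 24 25]
S (264, 228) [128 130 128]
S (265, 238) [ 97 100  97]
S (244, 258) [96 88 87]
capT [288.07608696 178.29347826] [283 173  11  11  92] ((287.79412841796875, 178.2058868408203), 6.113925933837891) [ 0.60190011 -0.11105685  0.102     ]
gearT ((287.8265686035156, 180.62950134277344), (24.485937118530273, 24.748897552490234), 158.84617614746094) [ 0.60861443 -0.11596384  0.041     ]
h L [321.14606742 251.92134831] [318 236   7  32  89] [ 0.9860478  -0.16646224  0.4378446  -0.18829314] 0.4038207512161507 0.47402760958355217 -9.58219
h R [342.89361702 251.61702128] [338 236  11  31  94] [ 0.9695697   0.24481542  0.43888494 -0.23769559] 0.40652832226512803 0.47426108779710746 14.170926
ring [321 197   1   2   2] ((321.0, 197.5), 0.5001000165939331) [ 0.56579208 -0.19297162  0.053     ]
capS [263.60689655 216.89655172] [257 211  14  13 145] (array([ 0.60588109, -0.11431988,  0.10126917]), np.float64(0.0010899270210906144))
gearS [250 233  29  17 198] ((263.743408203125, 239.67066955566406), (17.702342987060547, 28.70746612548828), 90.83602905273438)
pan [0.4638 0.0011 0.023 ]
pan [ 0.4853 -0.1393  0.023 ]
pan [ 0.5124 -0.0686  0.023 ]
pan [ 0.4322 -0.0375  0.023 ]
proj [289.53460719 178.16902602] [261.24456751 213.45915621]
proj [287.97325483 182.02693661] [260.89174989 233.0441094 ]
proj [287.45097356 183.3174297 ] [260.77042109 239.77908752]
```

Run:
```python
from h import *
d=pickle.load(open("c0.pkl","rb"));t,s=d["top"],d["side"];k=512/796
for p in[(275,288),(265,290),(283,288)]: print("S foot",onz(s,np.array(p)*k,0).round(3))
for p in[(268,413),(205,415),(180,415),(230,410)]: print("T",onz(t,np.array(p)*k,0).round(3))
# sheath edges, side view: image x-centre at several rows, at assumed depth line
f=onz(s,np.array((275,288))*k,0)
for h in(0,.1,.2,.3,.4,.6): 
    X=(f[0]+.11*h/.8,f[1]-.1*h/.8,h);print(h,np.round(X,3),proj(s,X)/k,proj(t,X)/k)
# small grip fit of capture: pan contour
T=t["image"].astype(int)
r=np.zeros((384,512),np.uint8);r[216:258,235:302]=1
m=((T[...,0]-T[...,2]>50)&(T[...,1]-T[...,2]>35)).astype(np.uint8)*r
c=max(cv2.findContours(m,0,1)[0],key=cv2.contourArea);M=cv2.moments(c);ce=(M["m10"]/M["m00"],M["m01"]/M["m00"])
print("pan",ce,cv2.boundingRect(c),onz(t,ce,.015))
```

```text
S foot [0.401 0.209 0.   ]
S foot [0.385 0.202 0.   ]
S foot [0.414 0.208 0.   ]
T [0.404 0.164 0.   ]
T [0.4   0.263 0.   ]
T [0.4   0.303 0.   ]
T [0.408 0.224 0.   ]
0 [0.401 0.209 0.   ] [275. 288.] [239.46844192 414.91735365]
0.1 [0.415 0.196 0.1  ] [278.15066866 236.63737028] [232.14607339 405.47113201]
0.2 [0.428 0.184 0.2  ] [281.64399911 179.68862151] [223.13252694 393.8432063 ]
0.3 [0.442 0.171 0.3  ] [285.53910703 116.19004148] [211.76541722 379.17906625]
0.4 [0.456 0.159 0.4  ] [289.90953595  44.94271385] [196.98449929 360.11094287]
0.6 [0.483 0.134 0.6  ] [ 300.47274998 -127.26024012] [148.38935299 297.42077371]
pan (267.0756238971515, 238.8230400806655) (235, 216, 67, 42) [ 0.46993602 -0.06657628  0.015     ]
```

```bash
cat >> h.py <<'E'
from scipy.spatial.transform import Rotation as Ro
def pose():
    s=ctrl.sense();R=Ro.from_quat(s["tcp_rot"]).as_matrix();return s,R
def plan(wps,th,R=None,p=None):
    """wps: absolute world points (m); th: tool-y headings (deg) per row"""
    s,R0=pose();p=s["tcp_pos"] if p is None else np.array(p);th0=np.degrees(np.arctan2(R0[1,1],R0[0,1]))
    print("t",round(s["time"],2),"pos",s["tcp_pos"].round(4),"th",th0.round(2),"F",s["ft_force"].round(1),"open",round(s["opening"],3),"gf",s["gripper_force"])
    for w,a in zip(wps,th): print("dp",(R0.T@(np.array(w)-p)*1000).round(1).tolist(),"twist",round(th0-a,1))
E
python3 - <<'E'
from h import *
u=np.array([.293,.956])
W=[[*(u*r),z] for r,z in((.585,.21),(.55,.235),(.515,.26),(.48,.285),(.445,.31))]
plan(W,[80,87,94,101,108])
E
```

```text
t 0.1 pos [0.1825 0.5971 0.198 ] th 72.99 F [-0.1  0.1 -0.5] open 0.998 gf 0.0
dp [-0.4, -39.5, -12.0] twist -7.0
dp [-0.4, -74.5, -36.9] twist -14.0
dp [-0.4, -109.6, -61.8] twist -21.0
dp [-0.4, -144.6, -86.8] twist -28.0
dp [-0.3, -179.6, -111.7] twist -35.0
```

Call:
carry_out(
  commands=[
    {"dp":[0,-36,-12],"twist":-7},
    {"dp":[0,-70,-34],"twist":-14},
    {"dp":[0,-104,-56],"twist":-21},
    {"dp":[0,-138,-78],"twist":-28},
    {"dp":[0,-172,-100],"twist":-35},
  ],
)

```text
time: 0.52
tcp_pos: [0.1318, 0.4313, 0.2991]
tcp_rot: [-0.159, 0.987, -0.001, -0.0]
ft_force: [1.0, 0.2, 1.0]
opening: 1.001
gripper_force: 0.0
```

Run:
```python
from h import *
W=[]
for r,z,a in((.42,.32,72),(.395,.34,69),(.375,.35,65),(.36,.36,60),(.36,.36,54)):
    W.append([r*np.cos(np.radians(a)),r*np.sin(np.radians(a)),z])
plan(W,[112,117,117,117,117]);print(ctrl.sense()["q"].round(3))
```

```text
t 0.52 pos [0.1318 0.4313 0.2991] th 108.35 F [1.  0.2 1. ] open 1.001 gf 0.0
dp [11.9, -29.7, -20.9] twist -3.6
dp [10.4, -62.5, -40.8] twist -8.6
dp [3.5, -95.3, -50.8] twist -8.6
dp [-8.1, -128.8, -60.8] twist -8.6
dp [-31.6, -158.2, -60.8] twist -8.6
[ 1.109 -0.415  1.858 -0.     1.7   -0.782]
```

Call:
carry_out(
  commands=[
    {"dp":[11,-28,-20],"twist":-4},
    {"dp":[10,-62,-40],"twist":-9},
    {"dp":[3,-95,-50],"twist":-9},
    {"dp":[-8,-128,-60],"twist":-9},
    {"dp":[-31,-158,-60],"twist":-9},
  ],
)

```text
time: 0.93
tcp_pos: [0.2105, 0.2914, 0.3622]
tcp_rot: [-0.235, 0.972, 0.002, 0.003]
ft_force: [1.6, 0.7, 0.1]
opening: 1.002
gripper_force: 0.0
```

```bash
cat > arc.py <<'E'
from h import *
import sys
r,z,th=map(float,sys.argv[1:4])
plan([[r*np.cos(np.radians(a)),r*np.sin(np.radians(a)),z] for a in map(float,sys.argv[4:])],[th]*5);print(ctrl.sense()["q"].round(3))
E
python3 arc.py .355 .36 117 48 42 36 30 24
```

```text
t 0.93 pos [0.2105 0.2914 0.3622] th 117.15 F [1.6 0.7 0.1] open 1.002 gf 0.0
dp [-11.4, -36.9, 2.2] twist 0.2
dp [-22.8, -72.2, 2.2] twist 0.2
dp [-30.4, -108.6, 2.1] twist 0.2
dp [-34.2, -145.6, 2.1] twist 0.2
dp [-34.1, -182.7, 2.0] twist 0.2
[ 0.737 -0.655  1.911  0.     1.879 -1.308]
```

Call:
carry_out(
  commands=[
    {"dp":[-11,-37,0],"twist":0},
    {"dp":[-23,-72,0],"twist":0},
    {"dp":[-30,-108,0],"twist":0},
    {"dp":[-34,-145,0],"twist":0},
    {"dp":[-34,-182,0],"twist":0},
  ],
)

```text
time: 1.35
tcp_pos: [0.3243, 0.1441, 0.3585]
tcp_rot: [-0.233, 0.972, 0.0, -0.0]
ft_force: [-0.6, 0.5, -0.0]
opening: 0.999
gripper_force: 0.0
```

```bash
python3 arc.py .36 .35 92 18 12 6 0 -6
```

```text
t 1.35 pos [0.3243 0.1441 0.3585] th 117.0 F [-0.6  0.5 -0. ] open 0.999 gf 0.0
dp [-1.2, -37.5, 8.5] twist 25.0
dp [6.7, -74.3, 8.5] twist 25.0
dp [18.3, -110.2, 8.5] twist 25.0
dp [33.6, -144.6, 8.5] twist 25.0
dp [52.5, -177.2, 8.5] twist 25.0
[ 0.207 -0.663  1.922  0.     1.883 -1.835]
```

Call:
carry_out(
  commands=[
    {"dp":[-1,-37,0],"twist":0},
    {"dp":[7,-74,0],"twist":5},
    {"dp":[18,-110,0],"twist":12},
    {"dp":[34,-145,0],"twist":19},
    {"dp":[52,-177,0],"twist":25},
  ],
)

```text
time: 1.77
tcp_pos: [0.3574, -0.0375, 0.3584]
tcp_rot: [-0.014, 1.0, 0.0, -0.0]
ft_force: [0.3, -0.1, 0.4]
opening: 1.002
gripper_force: 0.0
```

Run:
```python
from h import *
a=np.array([.358,-.04,.355]);b=np.array([.6065,-.115,.20])
plan([a+(b-a)*f for f in(.12,.24,.36,.48,.6)],[92]*5)
```

```text
t 1.77 pos [ 0.3574 -0.0375  0.3584] th 91.65 F [ 0.3 -0.1  0.4] open 1.002 gf 0.0
dp [-30.1, -12.4, 22.0] twist -0.3
dp [-59.6, -22.2, 40.5] twist -0.3
dp [-89.2, -32.1, 59.1] twist -0.3
dp [-118.8, -42.0, 77.7] twist -0.3
dp [-148.3, -51.8, 96.3] twist -0.3
```

Call:
carry_out(
  commands=[
    {"dp":[-30,-11,19],"twist":0},
    {"dp":[-60,-22,38],"twist":0},
    {"dp":[-90,-33,57],"twist":0},
    {"dp":[-120,-43,76],"twist":0},
    {"dp":[-150,-53,95],"twist":0},
  ],
)

```text
time: 2.18
tcp_pos: [0.5104, -0.084, 0.2625]
tcp_rot: [-0.017, 1.0, 0.0, -0.0]
ft_force: [0.3, -0.5, 0.6]
opening: 0.999
gripper_force: 0.0
```

Run:
```python
from h import *
p=ctrl.sense()["tcp_pos"];b=np.array([.6065,-.115,.19])
plan([p+(b-p)*f for f in(.3,.6,1)]+[[.6065,-.115,.16],[.6065,-.115,.13]],[92.3]*5)
```

```text
t 2.18 pos [ 0.5104 -0.084   0.2625] th 91.95 F [ 0.3 -0.5  0.6] open 0.999 gf 0.0
dp [-28.5, -10.3, 21.7] twist -0.3
dp [-57.0, -20.6, 43.5] twist -0.3
dp [-95.0, -34.3, 72.5] twist -0.3
dp [-95.0, -34.3, 102.5] twist -0.3
dp [-95.1, -34.3, 132.5] twist -0.3
```

Call:
carry_out(
  commands=[
    {"dp":[-28,-10,22],"twist":0},
    {"dp":[-57,-20,44],"twist":0},
    {"dp":[-95,-34,65],"twist":0},
    {"dp":[-95,-34,95],"twist":0},
    {"dp":[-95,-34,130],"twist":0},
  ],
)

```text
time: 2.6
tcp_pos: [0.6078, -0.1149, 0.1331]
tcp_rot: [-0.017, 1.0, -0.0, 0.001]
ft_force: [1.1, -0.3, -0.8]
opening: 1.004
gripper_force: 0.0
```

Run:
```python
from h import *
plan([[.6065,-.115,.11],[.6065,-.115,.087]],[92.3]*2)
s,t=imaging.capture("side"),imaging.capture("top");pickle.dump((s,t),open("c1.pkl","wb"))
a=s["image"][150:270,190:330];b=t["image"][110:230,220:360]
o=np.hstack([a,b]);cv2.imwrite("pics/c1.png",cv2.resize(o[:,:,::-1],(798,342),interpolation=cv2.INTER_CUBIC))
```

```text
t 2.6 pos [ 0.6078 -0.1149  0.1331] th 91.98 F [ 1.1 -0.3 -0.8] open 1.004 gf 0.0
dp [1.3, 0.0, 23.1] twist -0.3
dp [1.4, 0.0, 46.1] twist -0.3
```

View pics/c1.png

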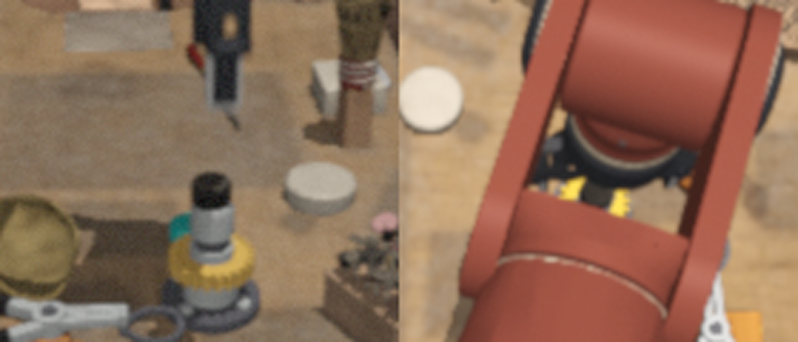

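Side half: the finger shows at about (225,85), with its tip at (235,125), and the cap is at (211,188). Top half: the arm covers the cap. I'll check where the fingers should project.

Run:
```python
from h import *
s,t=pickle.load(open("c1.pkl","rb"))
for X in [(.6078,-.115+.045,.147),(.6078,-.115-.045,.147),(.6065,-.115,.102),(.6078,-.16,.17)]: print(X,(proj(s,X)-[190,150])*2.85)
I=s["image"][150:200,255:290]
for r in range(150,200,4): print(r,I[r-150].max(1).tolist())
```

```text
(0.6078, -0.07, 0.147) [208.08711353  91.17531402]
(0.6078, -0.16, 0.147) [218.17213571 155.96647433]
(0.6065, -0.115, 0.102) [209.69223499 180.71972284]
(0.6078, -0.16, 0.17) [218.95871335 123.68673622]
150 [129, 121, 101, 54, 41, 42, 49, 35, 37, 50, 47, 47, 44, 45, 45, 48, 43, 50, 49, 46, 45, 51, 64, 114, 145, 153, 146, 147, 143, 144, 146, 143, 146, 142, 141]
154 [153, 141, 107, 56, 35, 36, 42, 44, 41, 46, 50, 45, 43, 53, 66, 69, 68, 56, 47, 52, 48, 52, 75, 130, 156, 156, 158, 161, 158, 158, 154, 159, 162, 160, 158]
158 [158, 148, 110, 57, 40, 32, 38, 41, 46, 42, 45, 40, 52, 96, 133, 155, 152, 124, 80, 50, 45, 44, 80, 124, 154, 159, 160, 158, 156, 155, 157, 155, 156, 158, 160]
162 [157, 143, 107, 62, 35, 44, 33, 35, 41, 46, 42, 48, 46, 80, 105, 114, 109, 89, 63, 51, 41, 43, 79, 125, 151, 157, 154, 154, 153, 146, 149, 142, 147, 149, 149]
166 [124, 102, 94, 91, 102, 108, 95, 56, 37, 47, 48, 57, 57, 65, 60, 63, 59, 60, 55, 54, 51, 42, 69, 114, 144, 150, 151, 148, 152, 148, 146, 145, 150, 147, 151]
170 [125, 86, 80, 94, 108, 112, 118, 116, 102, 87, 58, 41, 36, 36, 37, 35, 38, 43, 73, 9
[... 601 characters left out ...]
, 135, 131, 131, 133, 135, 132, 128, 125, 114, 97, 90, 87, 88, 92, 93, 99, 113, 126, 136, 138, 138, 137, 140, 138, 134, 136, 136, 134, 130, 130, 131, 129, 128, 130]
190 [134, 138, 137, 135, 135, 136, 135, 137, 135, 131, 136, 135, 135, 128, 111, 97, 96, 110, 124, 134, 135, 134, 133, 131, 129, 129, 129, 129, 131, 132, 127, 132, 129, 132, 132]
194 [134, 138, 139, 136, 135, 133, 133, 135, 134, 135, 132, 133, 133, 134, 133, 133, 116, 90, 93, 116, 128, 126, 127, 127, 131, 132, 134, 134, 133, 132, 129, 130, 132, 130, 132]
198 [128, 130, 133, 134, 134, 134, 138, 137, 137, 130, 131, 128, 131, 130, 131, 133, 132, 132, 132, 128, 128, 126, 129, 133, 134, 137, 137, 138, 137, 135, 130, 130, 130, 133, 134]
```

Run:
```python
from h import *
s,t=pickle.load(open("c1.pkl","rb"));d=pickle.load(open("c0.pkl","rb"))["side"]
X=np.array([.183,.597,.211]);y=np.array([.2925,.956,0])
print([proj(d,X+y*k*.045) for k in(-1,0,1)])
a=d["image"][0:65,80:145];b=s["image"][130:195,235:300];c=s["image"][165:230,235:300]
cv2.imwrite("pics/c2.png",cv2.resize(np.hstack([a,b,c])[:,:,::-1],(798,266),interpolation=cv2.INTER_NEAREST))
```

```text
[array([107.66712965,  74.57223088]), array([115.15268829,  71.36198892]), array([122.23474492,  68.32479204])]
```

View pics/c2.png

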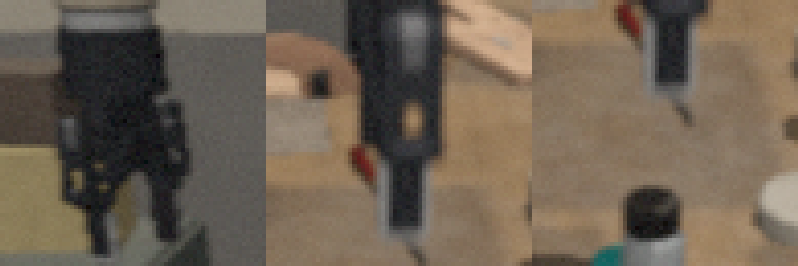

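The fingertip at the right crop shows at about pixel (269,187), higher than projected, while the gripper straddles the cap in line with it. Descending open is safe either way; I'll look again there.

Call:
carry_out(
  commands=[
    {"dp":[1,0,23],"twist":0},
    {"dp":[1,0,46],"twist":0},
    {"dp":[1,0,46],"twist":0},
  ],
)

```text
time: 2.95
tcp_pos: [0.6018, -0.1131, 0.085]
tcp_rot: [-0.017, 1.0, 0.001, -0.003]
ft_force: [-0.7, 0.9, -0.4]
opening: 1.002
gripper_force: 0.0
```

Run:
```python
from h import *
plan([],[])
s=imaging.capture("side");pickle.dump(s,open("c3.pkl","wb"))
I=s["image"][150:230,250:290].astype(int).max(2)
for r in range(180,230,3): print(r,I[r-150].tolist())
```

```text
t 2.95 pos [ 0.6018 -0.1131  0.085 ] th 92.0 F [-0.7  0.9 -0.4] open 1.002 gf 0.0
180 [134, 132, 132, 118, 81, 37, 39, 41, 42, 41, 43, 42, 47, 47, 46, 51, 48, 52, 43, 49, 49, 48, 50, 68, 110, 131, 137, 136, 132, 129, 128, 131, 130, 130, 133, 126, 131, 134, 136, 141]
183 [139, 141, 141, 115, 69, 37, 34, 40, 43, 46, 43, 39, 51, 51, 43, 53, 48, 54, 50, 53, 46, 48, 53, 75, 112, 133, 136, 137, 137, 135, 138, 135, 133, 134, 134, 130, 129, 130, 129, 134]
186 [138, 138, 139, 117, 78, 47, 34, 27, 40, 41, 48, 43, 39, 36, 59, 94, 101, 84, 64, 51, 40, 41, 49, 78, 118, 136, 140, 141, 139, 141, 140, 138, 137, 137, 135, 136, 133, 129, 132, 133]
189 [140, 140, 139, 130, 115, 92, 74, 61, 41, 35, 50, 49, 37, 30, 41, 61, 68, 57, 41, 33, 34, 38, 47, 78, 114, 135, 136, 138, 134, 130, 128, 129, 132, 133, 134, 131, 134, 135, 134, 137]
192 [136, 132, 135, 133, 131, 138, 133, 110, 65, 37, 53, 52, 59, 73, 71, 79, 77, 79, 72, 70, 60, 51, 47, 67, 108, 130, 136, 134, 133, 133, 134, 130, 134, 131, 134, 130, 133, 131, 132, 133]
195 [135, 132, 129, 131, 135, 140, 137, 129, 107, 71, 45, 44, 42, 48, 46, 50, 46, 48, 4
[... 1570 characters left out ...]
9, 73, 128, 151, 157, 157, 158, 162, 163, 161, 162, 158, 160, 161, 159, 164, 164, 167, 165, 145, 110]
222 [130, 138, 145, 155, 157, 157, 139, 103, 76, 56, 47, 33, 25, 24, 26, 31, 34, 52, 78, 100, 115, 128, 143, 159, 162, 163, 164, 164, 165, 162, 160, 157, 159, 160, 161, 159, 162, 163, 164, 162]
225 [128, 116, 103, 112, 113, 116, 109, 98, 109, 114, 114, 124, 121, 128, 144, 153, 158, 156, 152, 145, 134, 135, 147, 161, 163, 162, 162, 160, 157, 159, 158, 155, 157, 162, 155, 160, 158, 156, 152, 141]
228 [102, 98, 96, 98, 101, 100, 100, 96, 105, 114, 114, 116, 121, 127, 133, 135, 134, 134, 133, 131, 125, 128, 146, 162, 166, 162, 163, 163, 160, 161, 156, 160, 161, 159, 155, 155, 155, 147, 142, 136]
```

Call:
carry_out(
  commands=[
    {"dp":[-4,-2,-2],"twist":0},
    {"dp":[-4,-2,-2],"twist":0},
    {"dp":[-4,-2,-2],"twist":0},
    {"dp":[-4,-2,-2],"twist":0},
  ],
  grip=-0.2,
  grip_force=25,
)

```text
time: 3.33
tcp_pos: [0.6099, -0.1163, 0.0923]
tcp_rot: [-0.017, 1.0, -0.001, 0.002]
ft_force: [-0.7, -0.4, -0.6]
opening: 0.453
gripper_force: 0.0
```

Run:
```python
from h import *
plan([],[])
s=imaging.capture("side");pickle.dump(s,open("c4.pkl","wb"))
cv2.imwrite("pics/c4.png",cv2.resize(s["image"][165:265,215:315][:,:,::-1],(600,600),interpolation=cv2.INTER_CUBIC))
```

```text
t 3.33 pos [ 0.6099 -0.1163  0.0923] th 91.99 F [-0.7 -0.4 -0.6] open 0.453 gf 0.0
```

View pics/c4.png

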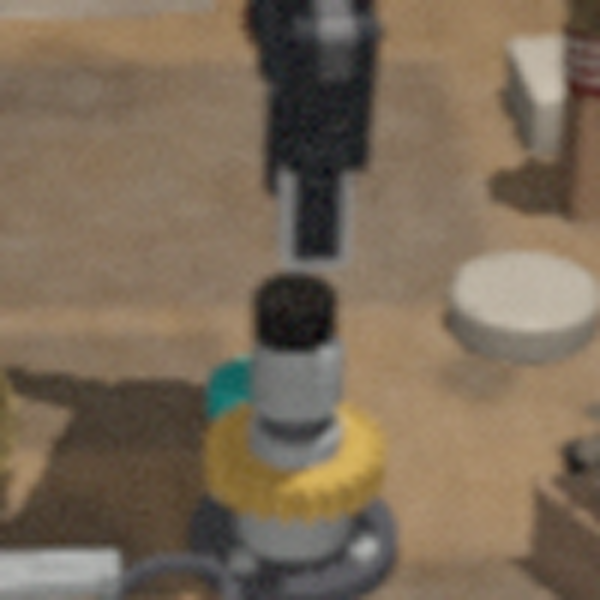

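The picture shows the fingertip at (318,262), above and right of the cap top at (297,285), so the fingers really end about 30 mm above the reported TCP. I'll settle the arm and check the reading before lowering.

Call:
carry_out(
  commands=[
    {"dp":[0,0,10],"twist":0},
    {"dp":[0,0,10],"twist":0},
    {"dp":[0,0,10],"twist":0},
    {"dp":[0,0,10],"twist":0},
    {"dp":[0,0,10],"twist":0},
  ],
  grip=0.1,
)

```text
time: 3.8
tcp_pos: [0.6086, -0.1159, 0.08]
tcp_rot: [-0.017, 1.0, 0.0, -0.0]
ft_force: [0.1, -0.4, 0.9]
opening: 0.543
gripper_force: 0.0
```

```bash
cat > tip.py <<'E'
from h import *
def tip():
    s=imaging.capture("side");I=s["image"].astype(int);g=I.max(2)
    return s,g
if __name__=="__main__":
    for i in range(3): plan([],[]);s,g=tip()
    pickle.dump(s,open("ct.pkl","wb"))
    for r in range(188,226,2): print(r,g[r,254:280].tolist())
E
python3 tip.py
```

```text
t 3.8 pos [ 0.6086 -0.1159  0.08  ] th 91.99 F [ 0.1 -0.4  0.9] open 0.543 gf 0.0
t 3.85 pos [ 0.6087 -0.1159  0.0802] th 92.0 F [ 0.6 -0.4 -0.1] open 0.552 gf 0.0
t 3.9 pos [ 0.6087 -0.1159  0.0802] th 91.99 F [-0.2 -0.   0.6] open 0.551 gf 0.0
188 [137, 136, 133, 127, 101, 48, 44, 35, 33, 40, 29, 26, 37, 40, 35, 40, 37, 39, 38, 28, 42, 45, 88, 124, 133, 135]
190 [142, 138, 139, 122, 93, 46, 29, 35, 31, 33, 35, 41, 42, 40, 36, 39, 42, 33, 42, 38, 35, 51, 88, 123, 133, 132]
192 [137, 137, 136, 121, 85, 40, 36, 29, 33, 38, 31, 40, 38, 34, 35, 38, 48, 44, 41, 30, 35, 56, 105, 125, 132, 132]
194 [134, 137, 140, 121, 89, 49, 35, 28, 38, 36, 36, 37, 34, 40, 30, 38, 34, 43, 35, 39, 37, 60, 102, 130, 132, 133]
196 [134, 135, 135, 120, 86, 56, 37, 39, 29, 39, 38, 42, 44, 51, 47, 46, 45, 47, 40, 40, 39, 52, 98, 122, 129, 133]
198 [132, 134, 134, 119, 83, 47, 42, 38, 44, 36, 36, 41, 46, 39, 39, 37, 43, 37, 37, 38, 43, 69, 108, 129, 133, 134]
200 [134, 136, 136, 131, 104, 59, 59, 89, 95, 73, 42, 26, 37, 37, 35, 22, 41, 69, 105, 124, 129, 130, 135, 137, 136, 136]
202 [135, 133, 134, 135, 133, 12
[... 774 characters left out ...]
 112, 97, 94, 92, 91, 95, 93, 107, 128, 141, 139, 143, 141, 143, 142, 143, 142]
216 [150, 151, 131, 84, 39, 31, 40, 62, 85, 87, 87, 89, 84, 77, 80, 77, 94, 127, 149, 152, 154, 155, 157, 159, 158, 158]
218 [159, 156, 140, 88, 45, 27, 32, 21, 28, 33, 31, 32, 28, 30, 20, 26, 71, 126, 154, 156, 155, 159, 162, 162, 163, 159]
220 [160, 156, 138, 90, 43, 31, 22, 31, 34, 23, 27, 18, 32, 26, 20, 36, 76, 128, 153, 162, 159, 163, 165, 164, 160, 161]
222 [160, 153, 139, 107, 70, 57, 41, 20, 26, 24, 30, 19, 26, 37, 62, 81, 103, 120, 147, 160, 161, 163, 165, 164, 161, 165]
224 [136, 138, 128, 110, 106, 110, 111, 116, 117, 117, 116, 116, 113, 115, 125, 138, 140, 135, 148, 160, 162, 161, 160, 162, 161, 161]
```

Call:
carry_out(
  commands=[
    {"dp":[2,0,12],"twist":0},
    {"dp":[2,0,24],"twist":0},
    {"dp":[2,0,24],"twist":0},
    {"dp":[2,0,24],"twist":0},
  ],
)

```text
time: 4.28
tcp_pos: [0.6051, -0.1155, 0.0538]
tcp_rot: [-0.017, 1.0, 0.001, -0.002]
ft_force: [0.2, 0.3, -0.5]
opening: 0.549
gripper_force: 0.0
```

Run:
```python
from h import *
plan([],[])
s=imaging.capture("side")
cv2.imwrite("pics/c5.png",cv2.resize(s["image"][165:265,215:315][:,:,::-1],(600,600),interpolation=cv2.INTER_CUBIC))
```

```text
t 4.28 pos [ 0.6051 -0.1155  0.0538] th 91.99 F [ 0.2  0.3 -0.5] open 0.549 gf 0.0
```

View pics/c5.png

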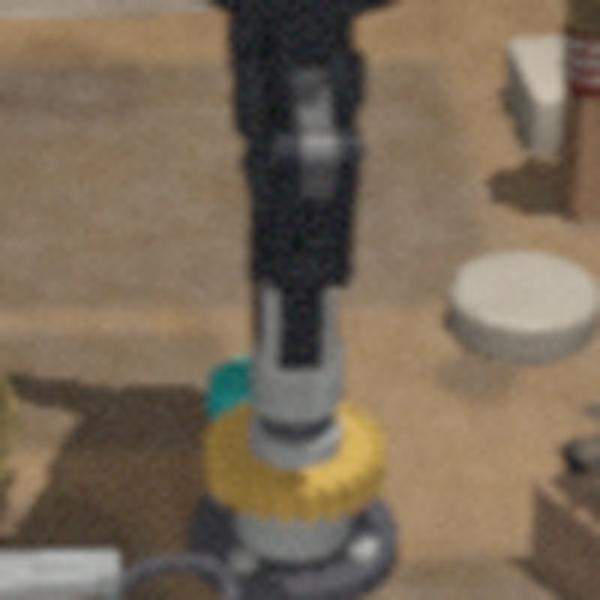

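The near finger's tip is at about (300,368), hiding the cap and centred on the shaft column, so it is just above the shaft's end as planned. Closing gently.

Call:
carry_out(
  commands=[
    {"dp":[0,0,0],"twist":0},
    {"dp":[0,0,0],"twist":0},
    {"dp":[0,0,0],"twist":0},
    {"dp":[0,0,0],"twist":0},
    {"dp":[0,0,0],"twist":0},
  ],
  grip=-1,
  grip_force=25,
)

```text
time: 4.75
tcp_pos: [0.607, -0.1161, 0.0566]
tcp_rot: [-0.017, 1.0, -0.0, 0.0]
ft_force: [1.0, -0.6, 1.5]
opening: 0.309
gripper_force: 24.7
```

Run:
```python
from h import *
plan([],[])
```

```text
t 4.75 pos [ 0.607  -0.1161  0.0566] th 92.0 F [ 1.  -0.6  1.5] open 0.309 gf 24.670303165912628
```

Call:
carry_out(
  commands=[
    {"dp":[0,0,-5],"twist":0},
    {"dp":[0,0,-15],"twist":0},
    {"dp":[0,0,-40],"twist":0},
    {"dp":[0,0,-60],"twist":0},
    {"dp":[0,0,-60],"twist":0},
  ],
)

```text
time: 5.17
tcp_pos: [0.6101, -0.117, 0.1227]
tcp_rot: [-0.017, 1.0, -0.002, 0.005]
ft_force: [1.4, 0.5, 1.0]
opening: 0.309
gripper_force: 24.7
```

Run:
```python
from h import *
plan([[.48,-.05,.12],[.465,-.05,.12]],[92]*2)
s=imaging.capture("side");pickle.dump(s,open("c6.pkl","wb"))
cv2.imwrite("pics/c6.png",cv2.resize(s["image"][130:260,180:320][:,:,::-1],(700,650)[:1]+(590,),interpolation=cv2.INTER_CUBIC))
```

```text
t 5.17 pos [ 0.6101 -0.117   0.1227] th 92.0 F [1.4 0.5 1. ] open 0.309 gf 24.66819316148758
dp [127.7, 71.5, 1.2] twist 0.0
dp [142.7, 72.0, 1.1] twist 0.0
```

View pics/c6.png

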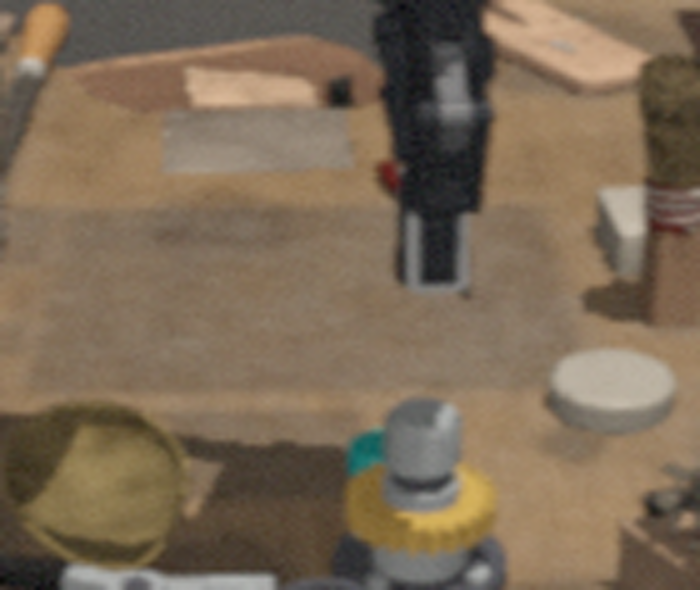

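The stub's end is bare (420,420) and the gripper, tip at (435,285), has carried the cap off. Next the pan.

Call:
carry_out(
  commands=[
    {"dp":[35,14,0],"twist":0},
    {"dp":[70,29,0],"twist":0},
    {"dp":[105,43,20],"twist":0},
    {"dp":[138,61,40],"twist":0},
    {"dp":[138,61,55],"twist":0},
  ],
)

```text
time: 5.63
tcp_pos: [0.4581, -0.0564, 0.0556]
tcp_rot: [-0.018, 1.0, 0.002, -0.005]
ft_force: [-0.8, -0.7, -1.6]
opening: 0.308
gripper_force: 24.7
```

Call:
carry_out(
  commands=[
    {"dp":[0,0,20],"twist":0},
    {"dp":[0,0,30],"twist":0},
    {"dp":[0,0,40],"twist":0},
    {"dp":[0,0,50],"twist":0},
    {"dp":[0,0,50],"twist":0},
  ],
)

```text
time: 6.05
tcp_pos: [0.4656, -0.0596, 0.0092]
tcp_rot: [-0.017, 1.0, 0.001, -0.002]
ft_force: [-0.3, 0.1, -1.1]
opening: 0.305
gripper_force: 24.7
```

Run:
```python
from h import *
imaging.capture("side");imaging.capture("side");plan([[.470,-.06,-.010]],[92]);print(ctrl.sense()["q"].round(2))
```

```text
t 6.15 pos [ 0.467  -0.06    0.0111] th 91.99 F [-0.2  0.8  0.5] open 0.307 gf 24.693666994571686
dp [-3.0, -0.1, 21.1] twist -0.0
[-0.29 -0.12  2.12  0.    1.15 -1.89]
```

Call:
carry_out(
  commands=[
    {"dp":[-1,0,12],"twist":0},
    {"dp":[-2,0,20],"twist":0},
    {"dp":[-3,0,24],"twist":0},
    {"dp":[-3,0,24],"twist":0},
    {"dp":[-3,0,24],"twist":0},
  ],
)

```text
time: 6.57
tcp_pos: [0.4697, -0.0597, -0.0128]
tcp_rot: [-0.017, 1.0, 0.0, -0.0]
ft_force: [-0.3, 0.0, -0.1]
opening: 0.308
gripper_force: 24.7
```

Call:
carry_out(
  commands=[
    {"dp":[0,0,2],"twist":0},
    {"dp":[0,0,4],"twist":0},
    {"dp":[0,0,4],"twist":0},
    {"dp":[0,0,4],"twist":0},
  ],
)

```text
time: 6.9
tcp_pos: [0.4696, -0.0597, -0.0169]
tcp_rot: [-0.017, 1.0, -0.0, 0.0]
ft_force: [0.1, -1.2, -0.2]
opening: 0.307
gripper_force: 24.7
```

Call:
carry_out(
  commands=[
    {"dp":[0,0,2],"twist":0},
    {"dp":[0,0,4],"twist":0},
    {"dp":[0,0,4],"twist":0},
  ],
)

```text
time: 7.15
tcp_pos: [0.4692, -0.0596, -0.0213]
tcp_rot: [-0.017, 1.0, 0.0, -0.0]
ft_force: [-0.6, -0.2, -0.4]
opening: 0.305
gripper_force: 24.7
```

Call:
carry_out(
  commands=[
    {"dp":[0,0,0],"twist":0},
    {"dp":[0,0,2],"twist":0},
    {"dp":[0,0,2],"twist":0},
  ],
)

```text
time: 7.4
tcp_pos: [0.4694, -0.0596, -0.0232]
tcp_rot: [-0.017, 1.0, 0.0, -0.0]
ft_force: [-0.5, 0.1, -0.3]
opening: 0.31
gripper_force: 24.7
```

Call:
carry_out(
  commands=[
    {"dp":[0,0,0],"twist":0},
    {"dp":[0,0,0],"twist":0},
    {"dp":[0,0,0],"twist":0},
    {"dp":[0,0,-5],"twist":0},
  ],
  grip=-0.1,
)

```text
time: 7.73
tcp_pos: [0.4687, -0.0594, -0.0186]
tcp_rot: [-0.017, 1.0, 0.0, -0.001]
ft_force: [0.7, -0.0, 0.0]
opening: 0.456
gripper_force: 0.0
```

Call:
carry_out(
  commands=[
    {"dp":[0,0,-20],"twist":0},
    {"dp":[0,0,-50],"twist":0},
    {"dp":[0,0,-85],"twist":0},
    {"dp":[0,0,-120],"twist":0},
    {"dp":[0,0,-120],"twist":0},
  ],
)

```text
time: 8.15
tcp_pos: [0.4749, -0.0612, 0.111]
tcp_rot: [-0.017, 1.0, -0.002, 0.007]
ft_force: [-0.0, -0.9, 0.2]
opening: 0.448
gripper_force: 0.0
```

Run:
```python
from h import *
plan([[.465,-.10,.10],[.46,-.14,.10],[.455,-.18,.10],[.4525,-.213,.10],[.4525,-.213,.10]],[92.3]*5)
```

```text
t 8.15 pos [ 0.4749 -0.0612  0.111 ] th 92.0 F [-0.  -0.9  0.2] open 0.448 gf 0.0
dp [11.4, -38.4, 11.0] twist -0.3
dp [17.8, -78.2, 11.1] twist -0.3
dp [24.2, -118.0, 11.2] twist -0.3
dp [27.8, -150.9, 11.3] twist -0.3
dp [27.8, -150.9, 11.3] twist -0.3
```

Run:
```python
from h import *
s=imaging.capture("side");pickle.dump(s,open("c7.pkl","wb"));d=pickle.load(open("c0.pkl","rb"))["side"]
g=s["image"].astype(int).max(2);g0=d["image"].astype(int).max(2)
print(proj(s,(.47,-.06,.006)),proj(s,(.47,-.06,.022)))
m=(g<60)&(g0>75)
n,l,st,ce=cv2.connectedComponentsWithStats(m[215:265,175:225].astype(np.uint8))
for i in range(1,n):
    if st[i,4]>15: print(st[i],ce[i]+[175,215])
```

```text
[196.6746709  240.30257921] [196.26615086 233.9858457 ]
[ 15  17  13  13 106] [195.00943396 238.88679245]
```

Call:
carry_out(
  commands=[
    {"dp":[4,-37,0],"twist":0},
    {"dp":[8,-75,0],"twist":0},
    {"dp":[12,-113,0],"twist":0},
    {"dp":[17,-151,0],"twist":0},
    {"dp":[17,-151,0],"twist":0},
  ],
  grip=1,
)

```text
time: 8.62
tcp_pos: [0.4567, -0.2163, 0.1016]
tcp_rot: [-0.015, 1.0, -0.001, -0.001]
ft_force: [-0.6, -0.6, 0.6]
opening: 1.002
gripper_force: 0.0
```

Run:
```python
from h import *
imaging.capture("side");s=imaging.capture("side");plan([[.4525,-.213,.013]],[92.3])
d=pickle.load(open("c0.pkl","rb"))["side"]
g=s["image"].astype(int).max(2);g0=d["image"].astype(int).max(2)
n,l,st,ce=cv2.connectedComponentsWithStats(((g<60)&(g0>75))[170:270,120:230].astype(np.uint8))
for i in range(1,n):
    if st[i,4]>15: print(st[i]+[120,170,0,0,0],ce[i]+[120,170])
for y in(.045,-.045): print(proj(s,(.4525,-.213+y,.145)))
```

```text
t 8.72 pos [ 0.457  -0.2119  0.1011] th 91.82 F [-0.2  0.3 -0.6] open 1.001 gf 0.0
dp [4.4, -1.1, 88.1] twist -0.5
[162 170   5   9  25] [164.04 173.72]
[163 170  24  67 809] [175.4276885  200.40049444]
[191 238  12   7  65] [196.27692308 240.89230769]
[178.50647041 209.72610529]
[172.8442747  238.75764234]
```

The cap shows as a dark blob in the pan at (195,239), as expected. Now down over the handles.

Call:
carry_out(
  commands=[
    {"dp":[2,-1,25],"twist":0},
    {"dp":[4,-1,50],"twist":-0.5},
    {"dp":[4,-1,70],"twist":-0.5},
    {"dp":[4,-1,70],"twist":-0.5},
    {"dp":[4,-1,70],"twist":-0.5},
  ],
)

```text
time: 9.13
tcp_pos: [0.4527, -0.2103, 0.0305]
tcp_rot: [-0.022, 1.0, 0.001, -0.002]
ft_force: [-0.6, -0.6, 0.1]
opening: 0.999
gripper_force: 0.0
```

Run:
```python
from h import *
s=imaging.capture("side");pickle.dump(s,open("c8.pkl","wb"));t=imaging.capture("top")
plan([[.4525,-.213,.012]],[92.3])
cv2.imwrite("pics/c8.png",np.hstack([cv2.resize(s["image"][180:310,130:260],(399,399),interpolation=cv2.INTER_CUBIC),cv2.resize(t["image"][170:300,270:400],(399,399),interpolation=cv2.INTER_CUBIC)])[:,:,::-1])
```

```text
t 9.23 pos [ 0.4548 -0.2121  0.0333] th 92.56 F [ 1.1  0.3 -0.5] open 0.998 gf 0.0
dp [2.4, -0.8, 21.3] twist 0.3
```

View pics/c8.png

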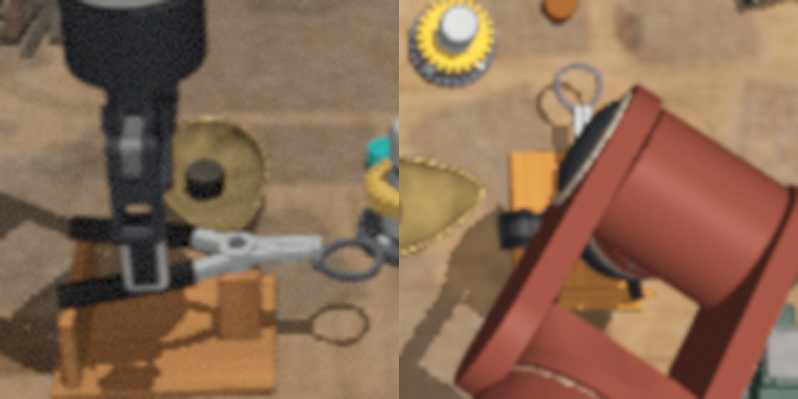

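The near finger sits outside the near handle with its tip at (147,288), the cap stands in the pan at (205,178), and in the top half the ring (578,88) and bare stub (458,28) are visible. Geometry agrees, so I'll go down to mid-handle height.

Call:
carry_out(
  commands=[
    {"dp":[2,-1,10],"twist":0},
    {"dp":[2,-1,21],"twist":0},
    {"dp":[2,-1,21],"twist":0},
    {"dp":[2,-1,21],"twist":0},
  ],
)

```text
time: 9.57
tcp_pos: [0.4512, -0.213, 0.0102]
tcp_rot: [-0.022, 1.0, 0.001, -0.001]
ft_force: [-0.0, 1.2, 0.7]
opening: 1.002
gripper_force: 0.0
```

Call:
carry_out(
  commands=[
    {"dp":[0,0,0],"twist":0},
    {"dp":[0,0,0],"twist":0},
    {"dp":[0,0,0],"twist":0},
    {"dp":[0,0,0],"twist":0},
    {"dp":[0,0,0],"twist":0},
  ],
  grip=-1,
  grip_force=45,
)

```text
time: 9.98
tcp_pos: [0.453, -0.215, 0.0141]
tcp_rot: [-0.022, 1.0, -0.001, 0.0]
ft_force: [-5.2, -0.0, 8.3]
opening: 0.346
gripper_force: 44.4
```

Call:
carry_out(
  commands=[
    {"dp":[0,0,0],"twist":0},
    {"dp":[0,0,0],"twist":0},
    {"dp":[0,0,0],"twist":0},
  ],
)

```text
time: 10.23
tcp_pos: [0.4531, -0.215, 0.0141]
tcp_rot: [-0.022, 1.0, -0.001, 0.001]
ft_force: [-5.6, 0.7, 13.4]
opening: 0.35
gripper_force: 44.8
```

Call:
carry_out(
  commands=[
    {"dp":[0,0,-6],"twist":0},
    {"dp":[0,0,-20],"twist":0},
    {"dp":[0,0,-40],"twist":0},
    {"dp":[0,0,-62],"twist":0},
    {"dp":[0,0,-62],"twist":0},
  ],
)

```text
time: 10.65
tcp_pos: [0.4547, -0.2152, 0.0777]
tcp_rot: [-0.022, 1.0, -0.002, 0.003]
ft_force: [1.0, -0.8, -1.0]
opening: 0.346
gripper_force: 44.6
```

Call:
carry_out(
  commands=[
    {"dp":[0,0,0],"twist":0},
    {"dp":[0,0,0],"twist":0},
    {"dp":[0,0,0],"twist":0},
  ],
)

```text
time: 10.9
tcp_pos: [0.4507, -0.2126, 0.0711]
tcp_rot: [-0.022, 1.0, 0.001, -0.001]
ft_force: [0.3, -0.3, -1.2]
opening: 0.345
gripper_force: 44.7
```

Run:
```python
from h import *
plan([],[])
s=imaging.capture("side");t=imaging.capture("top");pickle.dump((s,t),open("c9.pkl","wb"))
s0=pickle.load(open("c0.pkl","rb"))
# expected ring if grasp offset as planned
for X in[(.5645,-.2095,.115)]: print(proj(s,X),proj(t,X))
# stub end mask: bright grey in top; and ring pixels via diff with c8-like background c0
T=t["image"].astype(int)
x,y=proj(t,(.5645,-.2095,.115)).astype(int)
B=T[y-18:y+22,x-18:x+18];print("top",x,y)
for r in range(0,40,2): print(y-18+r,' '.join(f"{v[2]-v[0]:3d}" for v in B[r]))
S=s["image"].astype(int);x,y=proj(s,(.5645,-.2095,.115)).astype(int)
B=S[y-14:y+14,x-20:x+20];print("side",x,y)
for r in range(0,28,1): print(y-14+r,' '.join(f"{v[2]-v[0]:3d}" for v in B[r]))
```

```text
t 10.9 pos [ 0.4507 -0.2126  0.0711] th 92.49 F [ 0.3 -0.3 -1.2] open 0.345 gf 44.668198227882385
[243.24029538 235.7346805 ] [332.84624921 193.68555985]
top 332 193
175 -55 -53 -49 -43 -43 -64 -88 -103 -107 -106 -99 -78 -63 -59 -60 -61 -63 -66 -70 -73 -73 -73 -75 -74 -72 -67 -63 -59 -57 -55 -55 -51 -50 -51 -53 -54
177 -55 -55 -53 -49 -48 -43 -39 -42 -43 -47 -53 -56 -56 -57 -56 -56 -59 -65 -71 -75 -74 -74 -74 -75 -73 -71 -65 -59 -56 -55 -53 -48 -43 -42 -45 -49
179 -54 -55 -56 -55 -53 -54 -55 -55 -55 -56 -58 -59 -57 -55 -54 -55 -58 -66 -73 -78 -78 -80 -78 -77 -77 -73 -69 -63 -58 -56 -55 -51 -47 -44 -44 -48
181 -55 -55 -54 -55 -55 -54 -53 -52 -54 -56 -58 -56 -56 -55 -55 -53 -58 -69 -76 -78 -80 -79 -79 -78 -76 -74 -69 -62 -58 -54 -52 -50 -47 -45 -45 -49
183 -57 -60 -59 -58 -57 -56 -56 -57 -56 -59 -59 -58 -57 -56 -54 -53 -57 -64 -70 -74 -77 -78 -79 -80 -80 -78 -74 -69 -64 -61 -57 -53 -49 -47 -47 -53
185 -61 -61 -60 -58 -58 -56 -57 -59 -60 -62 -63 -61 -52 -39 -29 -22 -18 -21 -27 -35 -43 -55 -66 -74 -76 -78 -77 -74 -71 -65 -60 -58 -53 -52 -54 -56
187 -66 -65 -66 -64 -62 -60 -60 -63 -63 -59
[... 5977 characters left out ...]
 -116 -118 -118 -117 -116 -119
245 -60 -57 -57 -60 -61 -61 -59 -59 -57 -52 -52 -57 -51 -47 -38 -29 -18 -12  -9  -8  -6  -2  -7 -13 -18 -31 -42 -60 -75 -82 -91 -99 -104 -104 -105 -113 -118 -115 -116 -117
246 -56 -54 -56 -60 -54 -55 -57 -56 -58 -58 -61 -60 -62 -60 -55 -56 -51 -48 -43 -39 -36 -36 -38 -49 -55 -55 -57 -70 -81 -87 -89 -95 -90 -96 -95 -109 -108 -110 -108 -115
247 -53 -51 -53 -52 -56 -54 -55 -57 -54 -61 -61 -61 -62 -60 -61 -61 -59 -57 -56 -59 -58 -57 -59 -60 -59 -52 -39 -41 -58 -78 -86 -91 -88 -87 -91 -95 -94 -94 -95 -105
248 -48 -46 -48 -52 -51 -52 -52 -50 -54 -57 -58 -58 -58 -57 -58 -61 -62 -60 -61 -62 -62 -60 -64 -62 -50 -35 -14 -15 -33 -67 -77 -87 -85 -89 -86 -90 -87 -89 -94 -94
```

```bash
cat > meas.py <<'E'
from h import *
def xy(s,t,us,ut,z,vs,vt):
    # iterate: x from side column, y from top column, at height z (rows only as start)
    X=np.array([.58,-.15,z])
    for _ in range(30):
        X[0]+=(us-proj(s,X)[0])/500; X[1]-=(ut-proj(t,X)[0])/500
    return X
def sub(row,lev,lo,hi,rising):
    """subpixel crossing of lev in 1-D profile"""
    for i in range(lo,hi):
        a,b=row[i]-lev,row[i+1]-lev
        if a*b<=0 and (b>a)==rising: return i+a/(a-b)
def ringpts(I,x0,y0,x1,y1,thr=-28):
    m=np.zeros(I.shape[:2],np.uint8);J=I.astype(int);m[y0:y1,x0:x1]=(J[...,2]-J[...,0]>thr)[y0:y1,x0:x1];return m
def shaft(I,rows,lo,hi):
    J=I.astype(int);C=J[...,2]-J[...,0];out=[]
    for r in rows:
        c=C[r].astype(float);ok=[i for i in range(lo,hi) if c[i]>-22 and J[r,i].max()>0]
        if ok: out.append((r,min(ok),max(ok)))
    return out
E
python3 - <<'E'
from meas import *
s,t=pickle.load(open("c9.pkl","rb"))
for nm,I,b in(("top",t["image"],(318,183,346,200)),("side",s["image"],(234,228,258,247))):
    m=ringpts(I,*b);n,l,st,ce=cv2.connectedComponentsWithStats(m)
    p=np.argwhere(l==1+st[1:,4].argmax())[:,::-1].astype(np.float32)
    e=cv2.fitEllipse(p);print(nm,len(p),e)
J=s["image"].astype(int)
print("side shaft R,B-R")
for r in(206,210,212,214,216,218,220,222,224,226,228): print(r,' '.join(f"{J[r,c].max():3d}/{J[r,c,2]-J[r,c,0]:d}" for c in range(252,278)))
J=t["image"].astype(int)
print("top shaft")
for r in range(168,190,2): print(r,' '.join(f"{J[r,c].max():3d}/{J[r,c,2]-J[r,c,0]:d}" for c in range(274,304)))
for z,R in((.086,.0125),(.082,.0155),(.062,.0155)): print(z,proj(t,(.6065,-.115,z)),proj(s,(.6065,-.115,z)))
E
```

```text
top 52 ((331.3413391113281, 194.54249572753906), (17.9132137298584, 18.546693801879883), 142.1170196533203)
side 195 ((244.64404296875, 236.5955810546875), (15.577982902526855, 25.216461181640625), 79.31211853027344)
side shaft R,B-R
206 143/-42 142/-39 143/-42 143/-43 141/-44 144/-47 141/-46 138/-40 136/-40 140/-41 137/-39 137/-39 137/-42 138/-42 141/-45 141/-38 141/-41 143/-35 140/-37 139/-35 143/-36 141/-37 141/-38 142/-34 141/-34 140/-35
210 138/-38 137/-39 139/-39 141/-40 142/-41 139/-39 138/-39 141/-40 143/-40 143/-39 144/-37 143/-38 146/-36 142/-36 142/-38 141/-38 141/-39 143/-36 142/-36 140/-34 139/-35 139/-36 143/-36 139/-39 141/-39 141/-39
212 138/-40 140/-38 140/-38 139/-41 141/-36 144/-40 140/-40 140/-42 144/-39 141/-39 139/-38 141/-35 139/-36 140/-36 141/-36 138/-39 144/-35 137/-37 143/-35 143/-36 140/-39 140/-38 141/-38 144/-39 142/-40 144/-40
214 138/-41 140/-40 142/-40 142/-35 143/-39 143/-40 144/-40 142/-41 142/-42 141/-41 140/-41 140/-42 142/-40 137/-41 134/-41 132/-41 133/-42 135/-38 140/-42 140/-37 143/-40 140/-39 144/-42 142/-41 144/-41 142/-40
216 153/-48 152/-4
[... 3573 characters left out ...]
9
186  86/1  91/-11 126/-58 165/-97 206/-134 240/-159 249/-164 232/-157 192/-133 177/-115 161/-83 146/-48 137/-26 130/-14 124/-9 129/-20 146/-36 170/-61 219/-123 250/-158 254/-163 254/-161 250/-160 238/-156 225/-142 203/-95 156/-30 147/-29 160/-56 164/-60
188 110/1 103/4  87/-6 136/-64 182/-115 195/-128 218/-145 245/-161 249/-161 241/-157 226/-150 211/-143 188/-128 186/-126 203/-137 223/-149 238/-159 251/-164 253/-165 254/-164 252/-163 242/-158 232/-150 219/-133 168/-64 136/-12 139/-18 157/-51 168/-66 170/-67
0.086 [288.94464767 177.67015648] [263.42824641 220.48347493]
0.082 [288.8048478  178.02348924] [263.39165928 222.23228427]
0.062 [288.12245621 179.74817822] [263.21111223 230.86215816]
```

Run:
```python
from meas import *
s,t=pickle.load(open("c9.pkl","rb"))
print("ring",tri(t,(331.34,194.4),s,(243.3,237.5)))
print("ring0",tri(t,(328.0,197.6),s,(243.6,264.2)))
print("ringxy",xy(s,t,243.3,331.34,.110,0,0)); print("stub",xy(s,t,264.0,289.25,.080,0,0))
# level check: handles' end & pivot. dark-handle far-end in side view; jaws: light metal top edge rows along columns
J=s["image"].astype(int);C=J[...,2]-J[...,0];V=J.max(2)
for c in range(196,236,3):
    col=[(r) for r in range(205,255) if C[r,c]>-14 and V[r,c]>95]; print(c,(min(col),max(col),len(col)) if col else None,end=' ')
plan([],[])
for X in[(.5645,-.209,.110)]:
  for a in range(0,360,45): print(a,proj(s,np.array(X)+.02*np.array([np.cos(np.radians(a)),np.sin(np.radians(a)),0])).round(1),end=' ')
```

```text
ring (array([ 0.56422519, -0.20709277,  0.10964238]), np.float64(0.0008780664532403239))
ring0 (array([ 0.56517784, -0.20928151,  0.05412785]), np.float64(0.0005332346655904338))
ringxy [ 0.56465853 -0.20707238  0.11      ]
stub [ 0.60763731 -0.11620384  0.08      ]
196 (230, 241, 12) 199 (230, 240, 11) 202 (230, 240, 11) 205 (229, 241, 13) 208 (229, 241, 13) 211 (229, 240, 12) 214 (229, 238, 10) 217 (229, 238, 10) 220 (229, 239, 11) 223 (228, 239, 10) 226 (228, 239, 10) 229 (227, 239, 10) 232 (227, 242, 15) 235 (232, 232, 1) t 11.0 pos [ 0.4509 -0.2127  0.0713] th 92.49 F [-0.  -0.9 -1. ] open 0.346 gf 44.6676903963089
0 [254.8 237.7] 45 [251.1 233.3] 90 [242.9 231.6] 135 [234.9 233.6] 180 [231.6 238.3] 225 [235.1 242.9] 270 [243.6 244.7] 315 [251.8 242.5]
```

Call:
carry_out(
  commands=[
    {"dp":[-4,8,-8],"twist":0},
    {"dp":[-14,26,-10],"twist":0},
    {"dp":[-26,50,-10],"twist":0},
    {"dp":[-37,70,-10],"twist":0},
    {"dp":[-44,83,-10],"twist":0},
  ],
)

```text
time: 11.42
tcp_pos: [0.493, -0.1263, 0.0834]
tcp_rot: [-0.022, 1.0, 0.0, 0.0]
ft_force: [0.0, -0.3, -2.5]
opening: 0.348
gripper_force: 44.7
```

Call:
carry_out(
  commands=[
    {"dp":[-2,4,0],"twist":0},
    {"dp":[-3,6,0],"twist":0},
    {"dp":[-3,6,0],"twist":0},
    {"dp":[-3,6,0],"twist":0},
    {"dp":[-3,6,0],"twist":0},
  ],
)

```text
time: 11.83
tcp_pos: [0.4947, -0.1231, 0.0831]
tcp_rot: [-0.021, 1.0, -0.0, -0.0]
ft_force: [0.4, -0.2, -1.8]
opening: 0.35
gripper_force: 44.7
```

```bash
cat > look.py <<'E'
from meas import *
import sys
plan([],[])
s=imaging.capture("side");t=imaging.capture("top");pickle.dump((s,t),open(sys.argv[1],"wb"));plan([],[])
z=float(sys.argv[2]);p=ctrl.sense()["tcp_pos"];X=p+[.1136,.0057,.0387]
print("exp ring",X.round(4),proj(s,X),proj(t,X),"stub axis",proj(s,(.6076,-.116,X[2])),proj(t,(.6076,-.116,X[2])))
for n,c,w,h in(("side",s,19,14),("top",t,15,13)):
    x,y=proj(c,X).astype(int);J=c["image"].astype(int);C=J[...,2]-J[...,0];V=J.max(2)
    print(n,"cols from",x-w)
    for r in range(y-h,y+h+1): print(r,' '.join(f"{V[r,k]}/{C[r,k]}" for k in range(x-w,x+w+1)) if len(sys.argv)>3 and sys.argv[3]=="V" else ' '.join(f"{V[r,k]:d}" for k in range(x-w,x+w+1)))
E
python3 look.py c10.pkl .11
```

```text
t 11.83 pos [ 0.4947 -0.1231  0.0831] th 92.44 F [ 0.4 -0.2 -1.8] open 0.35 gf 44.69733774662018
t 11.93 pos [ 0.4948 -0.1231  0.0831] th 92.43 F [ 0.9  0.  -1.1] open 0.351 gf 44.696288108825684
exp ring [ 0.6084 -0.1174  0.1218] [264.8434509  205.09093855] [291.32476826 173.55052373] stub axis [264.37743868 204.73028125] [290.6936841  173.89318065]
side cols from 245
191 138 139 138 138 140 136 136 137 135 137 139 139 138 139 142 141 136 137 139 136 135 136 135 132 120 89 77 95 119 133 134 133 131 132 128 128 131 129 131
192 135 138 138 138 137 138 134 131 134 135 134 136 133 137 137 138 140 141 140 136 135 136 137 137 131 111 82 81 104 123 135 133 128 135 132 132 132 133 136
193 138 135 136 138 136 136 131 131 129 137 134 136 136 136 136 137 138 138 136 135 133 134 135 135 130 128 108 79 89 115 131 135 130 129 133 132 135 133 135
194 133 135 134 133 134 129 131 131 130 134 138 138 135 135 134 132 134 132 135 134 135 135 132 136 136 133 117 93 91 116 132 132 128 129 131 129 133 136 135
195 133 136 133 138 135 140 142 144 143 145 147 144 138 136 131 136 132 132 136 131 135 135 132 1
[... 6563 characters left out ...]
65 165 164 164 163 163 163 162 148 136 144 152 152 150 149 147 145 143 142 139
182 116 60 47 57 85 151 172 160 167 167 167 167 166 166 165 165 164 159 147 133 135 150 156 154 153 153 151 150 148 147 145
183 61 46 53 65 118 166 178 168 169 168 168 168 168 167 166 166 165 153 130 126 143 156 158 158 157 155 154 153 151 150 148
184 47 47 54 89 154 177 164 168 169 169 169 168 168 168 168 168 164 153 133 129 152 160 161 160 158 158 157 156 155 153 152
185 48 51 61 121 176 186 167 168 170 169 169 170 170 169 169 168 164 150 136 143 159 162 162 161 160 160 158 158 158 156 155
186 50 56 79 149 183 175 169 169 169 169 169 169 169 169 169 169 162 143 132 150 163 164 164 163 163 162 161 161 159 159 158
```

Ring fit: side centre (264.6,205.4) against a shaft axis of 264.4; top centre 291.1 against 290.7. So a correction of about half a mm in x and 1 mm in y, then a slow descent.

Call:
carry_out(
  commands=[
    {"dp":[0.5,1,2],"twist":0},
    {"dp":[0.5,1,5],"twist":0},
    {"dp":[0.5,1,8],"twist":0},
    {"dp":[0.5,1,11],"twist":0},
    {"dp":[0.5,1,13],"twist":0},
  ],
)

```text
time: 12.35
tcp_pos: [0.4941, -0.1214, 0.0694]
tcp_rot: [-0.022, 1.0, 0.0, -0.0]
ft_force: [0.5, -0.1, -2.2]
opening: 0.348
gripper_force: 44.7
```

Call:
carry_out(
  commands=[
    {"dp":[0,0,2],"twist":0},
    {"dp":[0,0,5],"twist":0},
    {"dp":[0,0,8],"twist":0},
    {"dp":[0,0,8],"twist":0},
    {"dp":[0,0,8],"twist":0},
  ],
)

```text
time: 12.77
tcp_pos: [0.4943, -0.1214, 0.0618]
tcp_rot: [-0.022, 1.0, 0.0, -0.0]
ft_force: [-0.4, 0.5, -0.9]
opening: 0.347
gripper_force: 44.7
```

```bash
python3 look.py c11.pkl .11
```

```text
t 12.77 pos [ 0.4943 -0.1214  0.0618] th 92.49 F [-0.4  0.5 -0.9] open 0.347 gf 44.691662192344666
t 12.87 pos [ 0.4946 -0.1215  0.0622] th 92.5 F [ 0.6 -0.1 -0.7] open 0.348 gf 44.68476176261902
exp ring [ 0.6082 -0.1158  0.1009] [264.47738298 214.09216187] [289.83711981 175.5954854 ] stub axis [264.17331904 214.14298518] [289.91256786 175.8535601 ]
side cols from 245
200 141 143 139 140 138 138 132 132 134 135 136 135 135 133 133 140 137 138 137 138 135 136 136 136 132 135 138 136 138 136 140 138 136 136 137 138 138 142 137
201 138 137 137 141 136 135 135 132 132 136 137 140 138 133 138 134 135 135 138 136 138 133 135 135 134 133 135 134 139 136 136 136 140 136 139 137 139 142 141
202 134 136 139 139 137 137 131 131 136 134 137 138 137 133 135 136 136 136 132 138 139 135 135 136 137 135 134 138 137 139 134 134 133 135 136 140 137 146 142
203 135 133 134 134 137 135 139 136 132 134 136 132 135 131 135 131 135 138 134 139 138 131 135 134 138 136 134 138 140 140 138 136 133 135 133 138 139 141 142
204 133 135 135 137 135 138 140 140 145 141 144 140 139 134 131 132 133 133 136 137 136 
[... 6584 characters left out ...]
4 163 162 162 162 161 160 163 148 113 120 141 148 147 145 143 141 139 136 134 131
184 86 58 48 50 67 120 161 170 166 165 165 164 164 164 163 162 162 160 142 118 135 149 152 151 150 148 146 144 141 139 137
185 84 51 49 56 85 141 168 166 167 166 167 166 166 165 164 164 162 150 124 124 143 155 155 154 153 151 150 149 146 145 143
186 59 48 50 66 118 160 171 167 167 167 167 167 167 166 166 165 164 153 129 129 150 157 158 156 155 155 154 152 151 149 148
187 49 47 54 88 155 180 169 168 167 167 167 167 167 167 167 169 181 178 146 144 158 160 160 159 157 158 157 155 154 153 152
188 48 50 63 120 175 187 167 167 167 167 167 167 167 167 168 175 197 194 152 155 162 162 162 161 160 160 159 158 156 156 155
```

Ring at (263.9,214.8) in the side view and 289.6 in the top view, shaft axis at 264.1 and 289.9: well inside the clearance. Continue slowly.

Call:
carry_out(
  commands=[
    {"dp":[-0.3,-0.5,2],"twist":0},
    {"dp":[-0.3,-0.5,4],"twist":0},
    {"dp":[-0.3,-0.5,7],"twist":0},
    {"dp":[-0.3,-0.5,10],"twist":0},
    {"dp":[-0.3,-0.5,12],"twist":0},
  ],
)

```text
time: 13.28
tcp_pos: [0.4945, -0.1218, 0.0495]
tcp_rot: [-0.022, 1.0, 0.0, -0.0]
ft_force: [0.6, -0.4, -0.9]
opening: 0.351
gripper_force: 44.7
```

Call:
carry_out(
  commands=[
    {"dp":[0,0,2],"twist":0},
    {"dp":[0,0,5],"twist":0},
    {"dp":[0,0,8],"twist":0},
    {"dp":[0,0,10],"twist":0},
    {"dp":[0,0,10],"twist":0},
  ],
)

```text
time: 13.7
tcp_pos: [0.4944, -0.1218, 0.0394]
tcp_rot: [-0.022, 1.0, 0.0, -0.001]
ft_force: [-0.7, -0.0, -1.8]
opening: 0.349
gripper_force: 44.7
```

```bash
python3 look.py c12.pkl .11
```

```text
t 13.7 pos [ 0.4944 -0.1218  0.0394] th 92.49 F [-0.7 -0.  -1.8] open 0.349 gf 44.695751667022705
t 13.8 pos [ 0.4948 -0.1219  0.04  ] th 92.49 F [ 0.3  0.1 -1.6] open 0.344 gf 44.68810200691223
exp ring [ 0.6084 -0.1162  0.0787] [264.36063993 223.98770294] [289.22063106 177.52971986] stub axis [263.96112018 223.92825165] [289.11691084 177.85043276]
side cols from 245
209 139 134 132 131 133 135 138 136 140 140 137 144 141 140 138 141 143 139 143 142 139 141 141 141 139 140 138 137 140 142 140 140 139 138 135 132 138 137 140
210 135 136 134 134 136 137 138 138 135 136 139 139 139 140 140 144 142 142 139 140 143 140 142 137 140 141 138 139 141 141 144 140 140 142 138 136 139 138 140
211 134 130 129 127 132 138 138 134 137 139 138 142 139 141 140 142 143 143 144 146 142 144 140 139 142 142 142 137 141 143 139 142 138 142 141 139 142 137 136
212 134 132 134 135 137 139 140 138 136 137 141 142 143 141 141 140 143 140 143 140 141 137 140 141 139 143 141 142 139 141 139 141 141 140 140 142 142 140 138
213 136 140 138 139 137 139 137 140 138 138 144 141 142 140 141 140 137 136 138 138 136 1
[... 6561 characters left out ...]
 162 161 160 160 159 157 147 130 128 136 145 144 142 139 136 135 131 128 130 135
186 75 57 47 53 86 151 173 161 164 164 163 164 162 162 162 161 161 152 136 135 144 149 148 147 145 143 141 138 135 132 130
187 61 46 49 63 119 174 186 169 165 165 165 165 164 163 163 165 179 178 145 140 151 153 152 151 149 147 146 144 141 139 137
188 53 45 49 75 149 184 176 168 166 166 166 166 165 166 165 169 193 194 150 150 156 156 155 154 153 151 150 148 146 145 142
189 47 47 56 89 158 183 167 167 167 166 167 166 166 165 166 170 181 175 148 157 159 158 158 157 156 154 153 152 150 149 148
190 48 53 67 116 158 169 167 167 167 167 167 166 166 167 168 180 174 141 149 161 161 160 160 159 157 158 156 155 154 153 152
```

No contact force and the ring is around the shaft. I'll check the heights against the groove in the side view before the last 20 mm.

Run:
```python
from meas import *
s,t=pickle.load(open("c9.pkl","rb"));V=s["image"].astype(int).max(2)
print("profile 214..246",V[214:247,261:268].mean(1).round().astype(int).tolist())
for n,X in(("end back edge",(.6076,-.1035,.086)),("end front edge",(.6076,-.1285,.086)),("groove top front",(.6076,-.1315,.062)),("shoulder inner r12",(.6076,-.128,.052)),("shoulder front",(.6076,-.1315,.052)),("gear top back",(.6076,-.086,.044))): print(n,proj(s,X)[1].round(2))
for z in(.0787,.057): print(z,"ring front mid r20 row",proj(s,(.6076,-.136,z))[1].round(2),"outer bottom r22",proj(s,(.6076,-.138,z-.002))[1].round(2),"top inner r18",proj(s,(.6076,-.134,z+.002))[1].round(2))
```

```text
profile 214..246 [138, 144, 154, 165, 174, 179, 177, 176, 176, 175, 168, 155, 144, 134, 133, 131, 134, 134, 134, 133, 125, 96, 68, 67, 105, 146, 136, 130, 154, 199, 212, 210, 193]
end back edge 217.38
end front edge 224.2
groove top front 235.53
shoulder inner r12 238.81
shoulder front 239.82
gear top back 230.45
0.0787 ring front mid r20 row 229.54 outer bottom r22 231.0 top inner r18 228.09
0.057 ring front mid r20 row 238.99 outer bottom r22 240.44 top inner r18 237.55
```

Call:
carry_out(
  commands=[
    {"dp":[-0.4,0,2],"twist":0},
    {"dp":[-0.4,0,4],"twist":0},
    {"dp":[-0.4,0,7],"twist":0},
    {"dp":[-0.4,0,9],"twist":0},
    {"dp":[-0.4,0,10],"twist":0},
  ],
)

```text
time: 14.22
tcp_pos: [0.4949, -0.1218, 0.0295]
tcp_rot: [-0.022, 1.0, 0.0, -0.0]
ft_force: [-0.1, 0.1, -1.4]
opening: 0.349
gripper_force: 44.7
```

Call:
carry_out(
  commands=[
    {"dp":[0,0,2],"twist":0},
    {"dp":[0,0,4],"twist":0},
    {"dp":[0,0,6],"twist":0},
    {"dp":[0,0,7],"twist":0},
    {"dp":[0,0,7],"twist":0},
  ],
)

```text
time: 14.63
tcp_pos: [0.495, -0.1218, 0.0227]
tcp_rot: [-0.022, 1.0, 0.0, -0.0]
ft_force: [0.5, -0.2, -1.3]
opening: 0.346
gripper_force: 44.7
```

Run:
```python
from meas import *
plan([],[]);s=imaging.capture("side");t=imaging.capture("top");plan([],[]);pickle.dump((s,t),open("c13.pkl","wb"))
V=s["image"].astype(int).max(2)
for r in range(226,250): print(r,V[r,250:284].tolist())
V=t["image"].astype(int).max(2);print("top from 274")
for r in range(168,184): print(r,V[r,274:305].tolist())
```

```text
t 14.63 pos [ 0.495  -0.1218  0.0227] th 92.5 F [ 0.5 -0.2 -1.3] open 0.346 gf 44.69137966632843
t 14.73 pos [ 0.4952 -0.1219  0.0231] th 92.5 F [ 0.4 -0.1 -1.3] open 0.347 gf 44.68640863895416
226 [131, 134, 130, 124, 124, 127, 122, 110, 111, 120, 128, 134, 136, 141, 147, 144, 145, 142, 139, 137, 134, 130, 144, 160, 165, 166, 161, 162, 160, 156, 158, 154, 160, 156]
227 [137, 144, 133, 117, 111, 117, 106, 102, 104, 117, 123, 125, 132, 134, 138, 140, 140, 133, 135, 133, 131, 119, 127, 148, 164, 164, 165, 161, 160, 162, 160, 158, 156, 158]
228 [152, 168, 157, 131, 116, 103, 101, 102, 104, 114, 122, 124, 125, 134, 132, 141, 136, 133, 134, 130, 127, 117, 111, 122, 147, 161, 165, 162, 159, 161, 160, 158, 158, 160]
229 [170, 174, 178, 175, 163, 149, 143, 133, 115, 112, 116, 123, 124, 132, 137, 137, 134, 135, 132, 131, 122, 115, 97, 100, 124, 152, 164, 163, 162, 166, 163, 165, 161, 163]
230 [174, 175, 178, 179, 169, 161, 161, 144, 118, 113, 118, 126, 129, 133, 135, 138, 137, 138, 129, 127, 124, 112, 98, 92, 107, 144, 162, 161, 162, 163, 167, 167, 163, 166]
231 [148, 147, 147, 148, 141, 134,
[... 5099 characters left out ...]
, 215, 205, 169, 148, 146, 184, 212, 200, 176, 169, 167, 164]
180 [122, 139, 175, 217, 223, 168, 131, 143, 147, 137, 141, 139, 138, 135, 132, 130, 131, 141, 167, 194, 194, 168, 157, 153, 199, 229, 213, 182, 170, 167, 164]
181 [117, 155, 202, 228, 223, 171, 141, 151, 157, 147, 147, 145, 144, 141, 139, 137, 134, 133, 140, 161, 178, 174, 153, 150, 190, 205, 185, 170, 167, 166, 164]
182 [108, 160, 209, 227, 215, 168, 146, 158, 160, 149, 150, 148, 147, 145, 144, 142, 140, 138, 130, 130, 171, 185, 154, 176, 213, 220, 195, 164, 162, 164, 164]
183 [88, 120, 163, 194, 193, 145, 134, 153, 154, 155, 153, 152, 150, 149, 148, 146, 144, 138, 121, 111, 158, 173, 156, 192, 221, 224, 207, 164, 160, 163, 165]
```

The ring is concentric within about 1 mm in both views, force is about zero, and its front edge (row ~238.5) is 2–3 mm above the target level (row ~239.8 relative to the groove band at 235–238). Last small step down.

Call:
carry_out(
  commands=[
    {"dp":[0,0,1],"twist":0},
    {"dp":[0,0,2],"twist":0},
    {"dp":[0,0,3],"twist":0},
    {"dp":[0,0,3],"twist":0},
    {"dp":[0,0,3],"twist":0},
  ],
)

```text
time: 15.15
tcp_pos: [0.4951, -0.1219, 0.02]
tcp_rot: [-0.022, 1.0, 0.0, -0.0]
ft_force: [0.0, 1.1, -1.3]
opening: 0.346
gripper_force: 44.7
```

Run:
```python
from meas import *
for i in range(4):
    s=imaging.capture("side");plan([],[])
t=imaging.capture("top")
V=s["image"].astype(int).max(2)
for r in range(226,246): print(r,V[r,255:280].tolist())
print(V[226:246,260:266].mean(1).round().tolist())
# bystanders moved? compare static image patches with start
d=pickle.load(open("c0.pkl","rb"))["side"]
df=np.abs(s["image"].astype(int)-d["image"].astype(int)).max(2)>45
n,l,st,ce=cv2.connectedComponentsWithStats(df.astype(np.uint8))
print([st[i].tolist() for i in range(1,n) if st[i,4]>25])
```

```text
t 15.2 pos [ 0.4952 -0.1219  0.0201] th 92.49 F [ 0.1 -0.2 -1.7] open 0.349 gf 44.68678414821625
t 15.25 pos [ 0.4952 -0.122   0.0201] th 92.5 F [ 0.5 -0.4 -0.9] open 0.346 gf 44.6858024597168
t 15.3 pos [ 0.4952 -0.122   0.0202] th 92.5 F [ 0.1 -0.1 -1.6] open 0.349 gf 44.684699177742004
t 15.35 pos [ 0.4952 -0.122   0.0201] th 92.49 F [-0.4  0.4 -1.8] open 0.347 gf 44.6851247549057
226 [130, 119, 110, 109, 118, 126, 132, 137, 142, 146, 143, 147, 140, 141, 137, 132, 130, 151, 162, 168, 164, 164, 160, 159, 160]
227 [128, 124, 110, 103, 111, 124, 128, 128, 134, 136, 139, 138, 133, 132, 135, 126, 128, 144, 164, 166, 167, 165, 161, 161, 160]
228 [111, 103, 104, 108, 113, 118, 126, 125, 129, 137, 135, 136, 133, 130, 130, 127, 120, 124, 144, 162, 162, 163, 165, 158, 160]
229 [99, 97, 105, 110, 110, 119, 123, 127, 133, 136, 136, 134, 135, 131, 130, 125, 112, 107, 123, 148, 158, 166, 165, 163, 161]
230 [138, 140, 131, 115, 113, 123, 124, 127, 132, 136, 136, 136, 138, 133, 128, 122, 109, 96, 98, 123, 151, 161, 162, 164, 167]
231 [160, 165, 147, 121, 113, 125, 127, 128, 132, 133, 135, 134, 13
[... 1850 characters left out ...]
 130.0, 122.0, 93.0, 77.0, 86.0, 83.0, 84.0, 111.0, 124.0, 150.0, 181.0, 172.0, 197.0]
[[0, 0, 161, 91, 5074], [80, 0, 14, 7, 53], [139, 40, 63, 32, 582], [115, 61, 20, 42, 307], [158, 68, 16, 23, 179], [171, 70, 43, 16, 231], [20, 74, 26, 6, 69], [170, 83, 35, 35, 201], [0, 90, 10, 4, 27], [166, 92, 33, 33, 574], [205, 94, 25, 32, 254], [17, 96, 38, 4, 114], [0, 107, 61, 32, 672], [164, 116, 14, 13, 26], [187, 119, 15, 10, 40], [75, 131, 183, 151, 6172], [187, 155, 30, 4, 45], [9, 197, 58, 36, 1220], [257, 211, 15, 13, 166], [262, 230, 13, 11, 35], [171, 241, 11, 11, 62], [153, 250, 39, 10, 212], [232, 265, 22, 7, 61], [215, 281, 22, 10, 93], [239, 280, 11, 13, 28], [157, 287, 42, 13, 158]]
```

Call:
carry_out(
  commands=[
    {"dp":[0,0,0.5],"twist":0},
    {"dp":[0,0,0.5],"twist":0},
    {"dp":[0,0,0.5],"twist":0},
    {"dp":[0,0,0.5],"twist":0},
  ],
)

```text
time: 15.73
tcp_pos: [0.4952, -0.1219, 0.0196]
tcp_rot: [-0.022, 1.0, 0.0, 0.0]
ft_force: [-0.1, -0.5, -1.6]
opening: 0.346
gripper_force: 44.7
```

Run:
```python
from h import *
plan([],[]);print(ctrl.finish_job())
```

```text
t 15.73 pos [ 0.4952 -0.1219  0.0196] th 92.5 F [-0.1 -0.5 -1.6] open 0.346 gf 44.686108231544495
the job is handed in; nothing more can be done
None
```

I handed the job in at 15.7 s: the cap stands in the brass pan, and the pliers are held squeezed with the spread ring round the shaft, centred to about 1 mm and within about 1–2 mm of mid-groove height, with no contact force measured.

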